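# Load the sample-jar mixer and set its speed

### The arm

A 6-joint arm with a two-finger parallel gripper is mounted at the origin on the work surface. World frame = base frame: x ahead of the robot, y to its left, z up, the work surface at z = 0. Lengths are in mm, angles in degrees, forces in N, time in s.
With the tool pointing down it reaches from about 300 to 950 mm from the base axis. Payload 3.1 kg.
Tool frame: the origin (TCP) lies at the very end of the fingers, on their centre line; the grasp point (between the pads) lies manip.pinch_z behind it (manip.pinch_z is the distance from the TCP to the grasp point, in mm); z points along the fingers, y is the direction in which the jaws open and shut (so a half turn about z gives the same grasp; the last joint's range is limited). The gripper opens to 85 mm and grips with 20 to 120 N. Pads are 22 mm wide; open, the fingers measure 114 mm over their backs; the gripper's body (76 mm by 85 mm) begins 54 mm behind the grasp point. The pads swing forward as they close: fully open they stand 13 mm farther back than shut.
Start: joints at [65.965, 17.653, 93.61, -0, 68.738, -3.994], TCP at [214.219, 587.147, 231.272] pointing down, gripper open.
Joint ranges: [-175.34, 175.34], [-45.06, 112.39], [2.9, 150.54], [-68.45, 248.45], [3.09, 151.38], [-168.51, 168.51]. Speed limits (degrees/s): [159.86, 159.86, 180, 180, 180, 180].

### API

Orientations are given as a 3x3 rotation matrix whose columns are the frame's x, y, z axes.
In Python, from workcell import telemetry, imaging, manip, find_in, cut_out gives the robot as it stands.
- The arm moves only by the tool step_arm, never from a script. Its arguments are lists of equal length, an entry for each row: "slide": the shift along the tool's x, y, z in cm, a list of three; "turn": the turn, a rotation vector about the tool's x, y, z in rad, a list of three; "grip": the gripper command: -1 is shut, 1 is fully open, values between are in proportion. In form: {"slide": [[dx, dy, dz], ...], "turn": [[rx, ry, rz], ...], "grip": [grip, ...]}. A call has 1 to 20 rows; each row shifts and turns the commanded pose from where the row before left it, along the tool's axes as they then stand; what a row does not reach is not made up. A row lasts 1/10 s, in which the tool goes at most 50 mm and 8.59 degrees, less where a joint would pass 70% of its speed; a pose out of reach is approached as far as the arm can. A call with a gripper value outside its range is refused whole. The fingers move at their own pace and stop on an object; "squeeze" is the grip in N (left out, the last holds). Time passes only in rows, so rows that do not move let the fingers close. It gives the time, the measured TCP pose, the force and the opening at its end, in the units of the state.
- telemetry.sense(): the state, without advancing time (a new reading comes with each control period).
- imaging.snapshot(name): name is "scene" or "top"; returns the picture (384x512x3 uint8, red, green, blue); there is no depth.
- imaging.calibration(name): a dict with "fx", "fy", "cx", "cy" (pixels), "extrinsics" (4x4, takes a point from camera to world coordinates). Camera axes: x right, y down, z forward; pixel columns grow to the right and rows downward; lengths in mm; the calibration is good to about 2 mm. A picture is of the moment at which its call begins. calibration takes no time and is no camera call.
- manip.job_done(): hands the job in, once; it reports no verdict.
Trained networks look in the newest picture that a camera, given by its name, has taken for a name from the list of things; names that differ only in an ending like _2 or _b are one class to them, and where a whole thing is asked for, a point or a joint stands for the part that bears it (a point fixed in the world has none). Each returns a list of dicts, best first, with "p" (0 to 1); they miss things now and then, are a little off and sometimes report something else, mostly with a low value. They report only what shows in the picture. A call takes as long as a camera call. They do not tell look-alikes from the thing itself.
- find_in(query, camera): "bbox" ([left, top, width, height] in pixels, round what is visible of it).
- cut_out(query, camera): "pixels" (384x512 bool, what is visible of it) and "bbox" ([left, top, width, height] in pixels, round what is visible of it).
The state is a dict: "clock": time; "joint_pos": joint angles; "qd": joint speeds; "joint_efforts": joint torques, N m; "position": TCP position; "tool_rot": TCP orientation; "force": force on the tool from outside, world axes, zero at the start; "wrist_torque": the same for the moment, N m; "width": finger opening in mm.
Only numpy, scipy, OpenCV 4.12 (cv2) and the standard library are available. Lean on these libraries where they do the work, as an engineer would, in place of code of your own. Each camera call takes 0.05 s, during which the arm holds its last target.

### The job

The jar mixer was left switched on: first turn its speed dial back to off (pointer at the dot), then seat the white jar carrier fully home on the mixer's two pegs, and put every sample jar upright into the carrier, one to a well. Only when all the jars are in, turn the dial to the long thick mark; leave the reagent bottle, the beaker and the box of wipes where they are.

Things in the scene. Friction and masses are not known exactly. Their poses are not given: they have to be found in the camera images.
- mixer: The mixer, a fixed white slab 270 (x) by 220 (y) mm, flat deck 40 mm above the bench. Origin: centre of its underside; x, y along its sides. A grey console carrying the dial stands on the deck at its -x end (x -138 to -45, y -60 to 60 mm), its top 75 mm above the bench.
- seat (a point): Point on the mixer's deck (50 mm along the mixer's +x from its centre, 40 mm above the bench) midway between two upright steel pegs, where the middle of the carrier's underside belongs; axes as the mixer's. The pegs stand at y = +76 and -76 mm from it: 12 mm thick, 24 mm tall, the upper 10 mm tapering to a 4 mm tip.
- dial_grip (a point): The black speed dial: a 56 mm disc with an upright grip bar 50 mm long, 12 mm thick, 28 mm tall, turning on a vertical axis. This point is on the axis, 18 mm above the disc, 10 mm below the bar's top, 101.5 mm above the bench. Its x axis runs along the bar; the bar's end with the white line (-x) is the pointer.
- dial (a joint): Angle of the dial, rad. 0 = off, at its end stop, pointer at the black dot on the scale (towards the mixer's -x); grows clockwise seen from above, up to 2.4. Fine ticks every 0.2 rad; the one long thick mark is at 1.2 rad (pointer 69 degrees clockwise from the dot). It stays where it is left; friction 0.05 N m.
- carrier_mid (a point): Loose white plastic jar carrier, 124 (x) by 190 (y) mm, 0.35 kg, the same turned half round. This point is 50 mm above the middle of its underside. Four square wells 44 mm wide, at x = +-36, y = +-36 mm; rims 45 mm, well floors 10 mm above the underside. A 14 mm hole goes through the 10 mm thick end tabs at y = +76 and -76 mm.
- carrier_grip (a point): Point on the carrier's upright grip plate, directly above its middle, 85 mm above its underside; axes as the carrier's. The plate is 12 mm thick (x) and 50 mm long (y), and stands free from the rims (40 mm below this point) to its top (20 mm above it).
- jar0_mid (a point): Loose straight-sided round amber sample jar with a flat white screw cap, 36 mm across, 90 mm tall, 0.12 kg, most of it in its 12 mm thick steel foot, standing on the bench at the start; this point is its centre (45 mm up), z along its axis. May be absent (None).
- jar1_mid (a point): Loose straight-sided round amber sample jar with a flat white screw cap, 36 mm across, 90 mm tall, 0.12 kg, most of it in its 12 mm thick steel foot, standing on the bench at the start; this point is its centre (45 mm up), z along its axis. May be absent (None).
- jar2_mid (a point): Loose straight-sided round amber sample jar with a flat white screw cap, 36 mm across, 90 mm tall, 0.12 kg, most of it in its 12 mm thick steel foot, standing on the bench at the start; this point is its centre (45 mm up), z along its axis. May be absent (None).
- jar3_mid (a point): Loose straight-sided round amber sample jar with a flat white screw cap, 36 mm across, 90 mm tall, 0.12 kg, most of it in its 12 mm thick steel foot, standing on the bench at the start; this point is its centre (45 mm up), z along its axis. May be absent (None).
- reagent: Bystander: amber reagent bottle, 72 mm across, 160 mm tall; origin at the centre of its underside. Leave it alone.
- beaker: Bystander: open glass beaker, 84 mm across the rim, 100 mm tall; origin at the centre of its underside. Leave it alone.
- wipes: Bystander: cardboard box of wipes, 80 by 180 by 60 mm; origin at the centre of its underside. Leave it alone.
Things that resemble listed ones, but are neither listed nor needed, are in the scene too. Leave any purple look-alike of the part that bears jar1_mid alone.

How it is judged:
By the outcome, as a careful person would: the job done as asked, in the order asked, and still so for the second after the job is handed in, with the robot touching nothing.
Of jar0, jar1, jar2, jar3 only 3 to 4 are there at a start; the rules pass over those that are not, and their reading is None.
At some moment in a run one of jar0, jar1, jar2, jar3 may be knocked a few centimetres aside while the robot is not near it.
It also fails if it takes over 208 s, if anything falls off the work surface, if the arm or the gripper's body presses on something with over 40 N, if the wrist force passes 120 N, or if a joint passes its speed limit or range.

## Working session

There is one attempt and no reset: what is moved stays moved. The work goes in short steps, Python scripts to look and compute and a tool call to move; the robot and the scene stay as the last step left them, time stands still between calls to the robot, and variables do not carry over. Pictures are saved under pics/ and viewed, and the job is handed in when it is done.

Besides the shell and the picture viewer there is one more tool, called after "Emit:" by a JSON object that holds its "fn" and its "kwargs". step_arm: Moves the arm, as the interface text tells. Its arguments: {"type":"object","properties":{"slide":{"type":"array"},"turn":{"type":"array"},"grip":{"type":"array"},"squeeze":{"type":"number"}},"required":["slide","turn","grip"]}

```bash
ls; mkdir -p pics
python3 - <<'E'
from workcell import telemetry, imaging, manip, find_in, cut_out
import cv2, numpy as np
print(telemetry.sense(), manip.pinch_z)
for n in("scene","top"):
    im=imaging.snapshot(n); cv2.imwrite(f"pics/{n}0.png",im[:,:,::-1])
    c=imaging.calibration(n); print(n,c)
E
```

```text
pics
{'clock': 0.0, 'joint_pos': array([ 6.59636623e+01,  1.77043068e+01,  9.36897912e+01, -1.31478437e-03,
        6.87371746e+01, -3.99349331e+00]), 'qd': array([-0.06392079,  0.01968079,  0.09636576, -0.08734173,  0.07441151,
       -0.09291798]), 'joint_efforts': array([-7.68973368e-04, -4.15264499e+01, -2.76661384e+01, -1.00971279e-04,
        1.02556741e-02, -4.77214684e-06]), 'position': array([213.89768469, 586.38327559, 230.04697345]), 'tool_rot': array([[-9.39439401e-01,  3.42713841e-01, -9.13685968e-04],
       [ 3.42715031e-01,  9.39437061e-01, -2.10117732e-03],
       [ 1.38247910e-04, -2.28706268e-03, -9.99997375e-01]]), 'force': array([-0.13466313,  0.58865433,  0.40239097]), 'wrist_torque': array([ 0.01479576,  0.03827421, -0.00424575]), 'width': 85.57776251625306} 18.700000000000003
scene {'fx': 356.2520506268293, 'fy': 356.2520506268293, 'cx': 264.5766201087424, 'cy': 193.40441087170282, 'extrinsics': array([[ 7.51828715e-02,  6.74717952e-01, -7.34236489e-01,
         1.42324627e+03],
       [ 9.97150119e-01, -4.62484529e-02,  5.96047031e-02,
        -6.44039762e+01],
       [ 6.25906151e-03, -7.36625255e-01, -6.76272177e-01,
         8.75980422e+02],
       [ 0.00000000e+00,  0.00000000e+00,  0.00000000e+00,
         1.00000000e+00]])}
top {'fx': 428.94456691454957, 'fy': 428.94456691454957, 'cx': 255.68148760686668, 'cy': 188.59131891367892, 'extrinsics': array([[-2.84813231e-02, -9.81254164e-01,  1.90601886e-01,
         2.71217766e+02],
       [-9.99584543e-01,  2.71149356e-02, -9.77349665e-03,
         1.07938124e+01],
       [ 4.42212643e-03, -1.90801061e-01, -9.81618765e-01,
         1.77433109e+03],
       [ 0.00000000e+00,  0.00000000e+00,  0.00000000e+00,
         1.00000000e+00]])}
```

View pics/scene0.png

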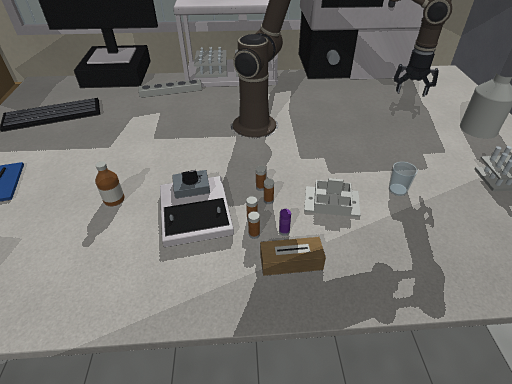

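View pics/top0.png

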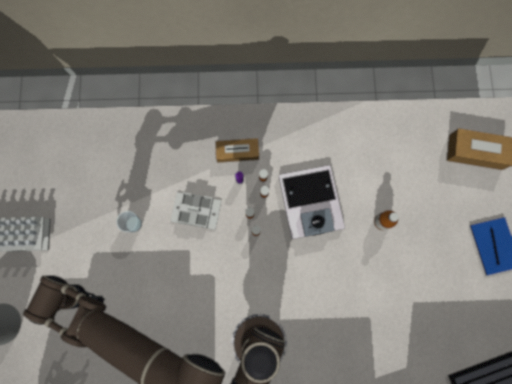

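```bash
cat > h.py <<'E'
from workcell import telemetry, imaging, manip, find_in, cut_out
import cv2, numpy as np
from scipy.optimize import least_squares
C={n:imaging.calibration(n) for n in("scene","top")}
def proj(n,P):
    c=C[n];T=np.linalg.inv(c["extrinsics"]);P=np.atleast_2d(P)@T[:3,:3].T+T[:3,3]
    return np.c_[c["fx"]*P[:,0]/P[:,2]+c["cx"],c["fy"]*P[:,1]/P[:,2]+c["cy"]]
def back(n,uv,z):
    c=C[n];E=c["extrinsics"];d=E[:3,:3]@np.array([(uv[0]-c["cx"])/c["fx"],(uv[1]-c["cy"])/c["fy"],1]);o=E[:3,3]
    return o+d*(z-o[2])/d[2]
def crop(im,x,y,w,h,s,name):
    cv2.imwrite("pics/"+name,cv2.resize(im[y:y+h,x:x+w,::-1],None,fx=s,fy=s,interpolation=cv2.INTER_CUBIC))
E
python3 - <<'E'
from h import *
s=imaging.snapshot("scene");t=imaging.snapshot("top")
crop(s,150,155,220,125,3.6,"s1.png");crop(t,160,130,190,120,4.2,"t1.png")
np.save("s.npy",s);np.save("t.npy",t)
for n in("scene","top"):
  for q in("jar0_mid","carrier_mid","mixer","dial_grip","wipes","beaker","reagent"):
    print(n,q,[(np.round(d["bbox"]).tolist(),round(d["p"],2)) for d in find_in(q,n)])
E
```

```text
scene jar0_mid [([262.0, 181.0, 17.0, 21.0], 0.77), ([259.0, 238.0, 64.0, 37.0], 0.48)]
scene carrier_mid [([305.0, 179.0, 51.0, 39.0], 0.82), ([181.0, 170.0, 18.0, 10.0], 0.37)]
scene mixer [([163.0, 169.0, 71.0, 76.0], 0.73), ([390.0, 158.0, 29.0, 35.0], 0.4)]
scene dial_grip [([183.0, 169.0, 14.0, 17.0], 0.62)]
scene wipes [([260.0, 234.0, 62.0, 41.0], 0.58)]
scene beaker [([391.0, 159.0, 29.0, 34.0], 0.86)]
scene reagent [([95.0, 159.0, 29.0, 46.0], 0.56)]
top jar0_mid [([214.0, 136.0, 44.0, 29.0], 0.62), ([245.0, 205.0, 7.0, 12.0], 0.57)]
top carrier_mid [([281.0, 164.0, 60.0, 75.0], 0.19)]
top mixer [([277.0, 164.0, 63.0, 77.0], 0.8)]
top dial_grip [([169.0, 192.0, 51.0, 40.0], 0.53), ([309.0, 218.0, 16.0, 11.0], 0.49)]
top wipes [([214.0, 137.0, 45.0, 27.0], 0.83)]
top beaker [([120.0, 211.0, 22.0, 24.0], 0.89)]
top reagent [([373.0, 210.0, 26.0, 19.0], 0.95)]
```

View pics/s1.png

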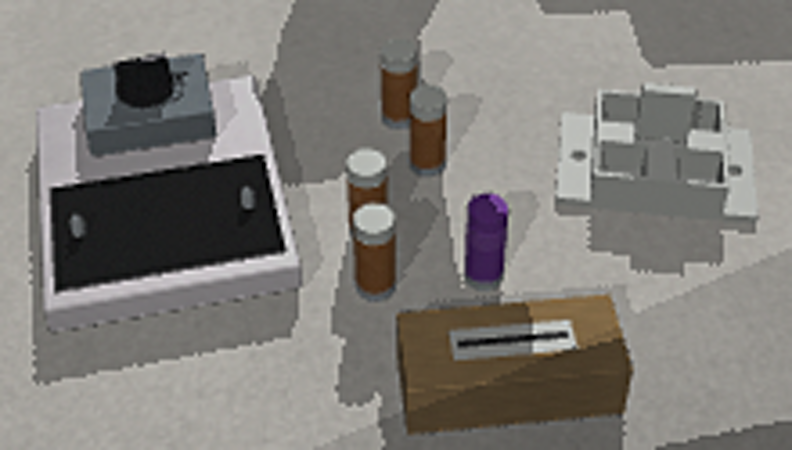

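View pics/t1.png

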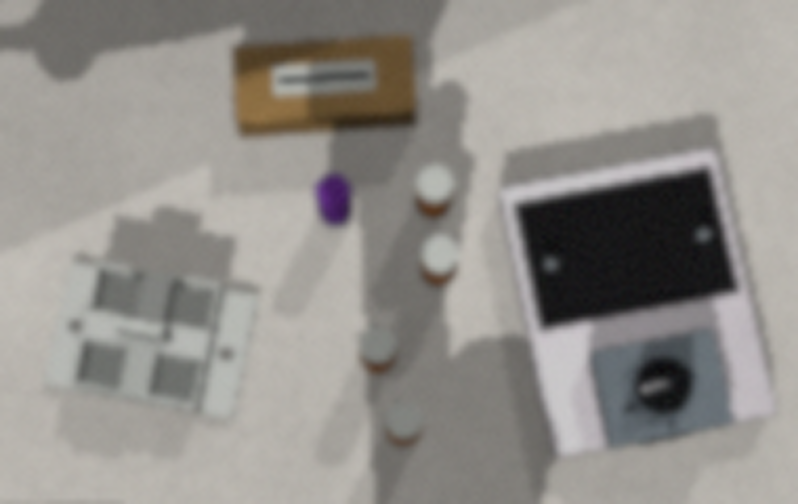

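Run:
```python
from h import *
s=np.load("s.npy");t=np.load("t.npy")
crop(t,275,160,72,84,7,"tm.png");crop(s,155,160,85,90,6.5,"sm.png")
crop(t,165,185,60,55,10,"tc.png");crop(s,300,170,64,55,12,"sc.png")
crop(t,298,205,44,36,16,"td.png");crop(s,165,160,55,45,14,"sd.png")
```

```text
(no output)
```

View pics/tm.png

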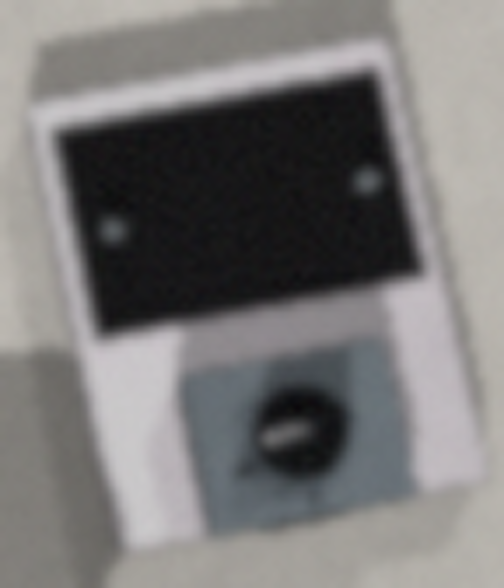

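View pics/sm.png

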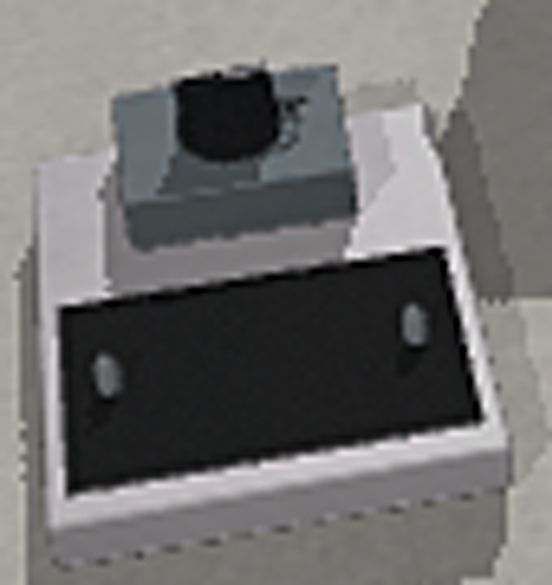

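View pics/tc.png

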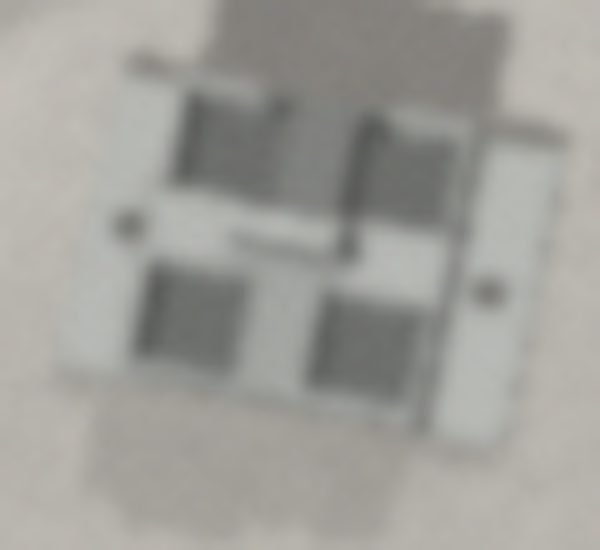

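View pics/sc.png

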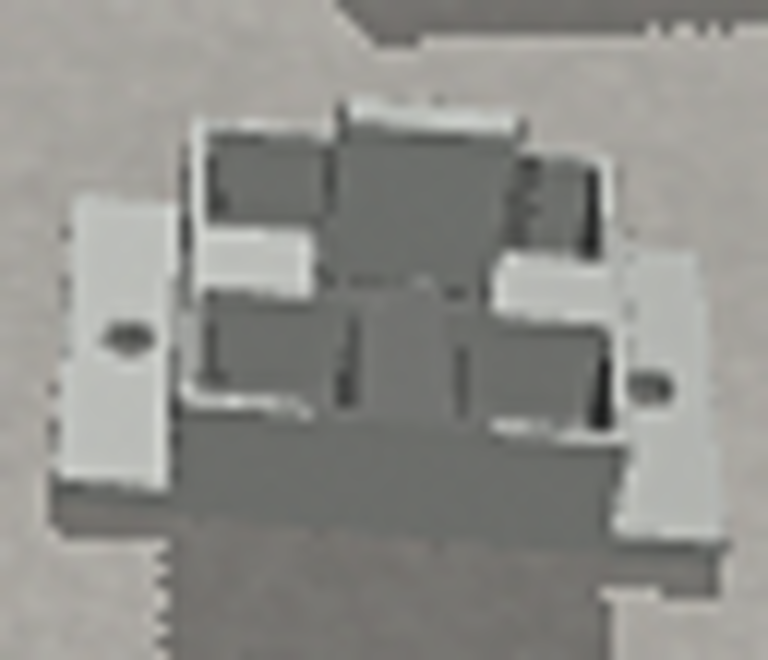

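View pics/td.png

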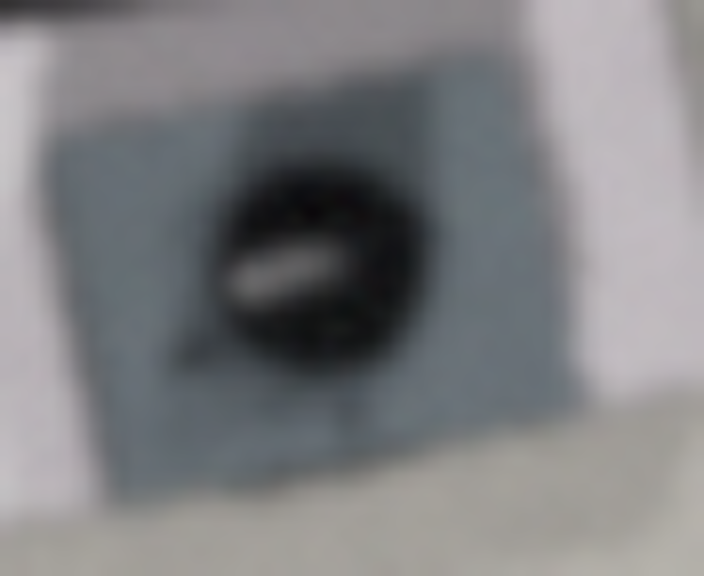

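View pics/sd.png

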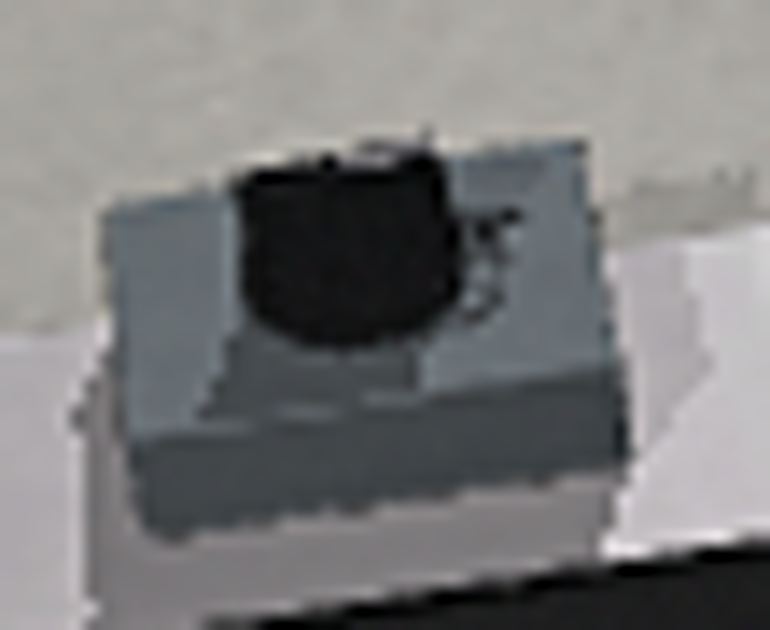

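```bash
cat > fit.py <<'E'
from h import *
def px(p,s,o): return (np.array(p)+.5)/s-.5+np.array(o)
def fit(obs,x0):
    def W(x,L): 
        c,s=np.cos(x[2]),np.sin(x[2]); L=np.atleast_2d(L).astype(float); return np.c_[x[0]+c*L[:,0]-s*L[:,1],x[1]+s*L[:,0]+c*L[:,1],L[:,2]]
    def f(x,full=False): return np.concatenate([proj(n,W(x,l))[0]-u for n,u,l in obs])
    r=least_squares(f,x0,loss="soft_l1"); return r.x,f(r.x).reshape(-1,2)
E
python3 - <<'E'
from fit import *
tm=lambda p:px(p,7,(275,160)); sm=lambda p:px(p,6.5,(155,160));tc=lambda p:px(p,10,(165,185));sc=lambda p:px(p,12,(300,170))
M=[("top",tm((33,103)),(135,110,40)),("top",tm((383,40)),(135,-110,40)),("top",tm((490,480)),(-135,-110,40)),("top",tm((125,548)),(-135,110,40)),
("top",tm((113,230)),(50,76,54)),("top",tm((367,180)),(50,-76,54)),
("scene",sm((108,375)),(50,-76,52)),("scene",sm((415,325)),(50,76,52)),("scene",sm((50,530)),(135,-110,40)),("scene",sm((508,447)),(135,110,40)),("scene",sm((418,105)),(-135,110,40)),("scene",sm((38,165)),(-135,-110,40))]
K=[("top",tc((128,225)),(0,76,10)),("top",tc((488,292)),(0,-76,10)),("top",tc((122,70)),(62,95,10)),("top",tc((565,140)),(62,-95,10)),("top",tc((505,445)),(-62,-95,10)),("top",tc((60,365)),(-62,95,10)),
("scene",sc((130,338)),(0,-76,10)),("scene",sc((650,388)),(0,76,10)),("scene",sc((58,482)),(62,-95,10)),("scene",sc((75,195)),(-62,-95,10)),("scene",sc((722,543)),(62,95,10)),("scene",sc((700,255)),(-62,95,10))]
for O,x0 in((M,(450,-200,0)),(K,(450,250,0))):
    for sel in(O,[o for o in O if o[0]=="top"],[o for o in O if o[0]=="scene"]):
        x,r=fit(sel,x0); print(np.round(x[:2],1),round(np.degrees(x[2]),2),np.abs(r).max().round(2)); 
        if sel is O: print(np.round(r,1).tolist())
t1=lambda p:px(p,4.2,(160,130)); s1=lambda p:px(p,3.6,(150,155))
for a,b in(((435,185),(375,220)),((439,252),(366,162)),((380,345),(428,102)),((404,417),(400,52))):
    O=[("top",t1(a),(0,0,90)),("scene",s1(b),(0,0,90))]
    x,r=fit(O,(450,0,0)); print("jar",np.round(x[:2],1),back("top",t1(a),90)[:2].round(1),back("scene",s1(b),90)[:2].round(1))
E
```

```text
[ 553.1 -231.9] 9.67 1.55
[[-1.3, -0.5], [0.3, -1.5], [0.3, -0.9], [-0.7, 0.0], [-0.1, -1.0], [-0.1, -1.0], [-0.4, -1.1], [-0.3, -1.4], [-0.7, -0.5], [0.5, -0.6], [1.2, -1.3], [-1.6, -1.3]]
[ 549.8 -232.6] 9.37 0.96
[ 557.6 -230.9] 9.8 1.53
[531.1 245.8] -11.68 0.76
[[0.1, -0.4], [0.0, -0.8], [-0.7, -0.2], [-0.3, 0.7], [-0.0, -0.5], [-0.8, -0.6], [-0.4, -0.2], [-0.3, -0.3], [-0.6, -0.4], [-0.4, -0.1], [0.4, -0.2], [-0.1, -0.5]]
[529.7 244.6] -11.61 1.0
[532.5 246.3] -11.82 0.59
jar [663.3 -36.3] [658.6 -38. ] [668.2 -35.5]
jar [594.5 -39.7] [593.1 -39.7] [596.4 -39.7]
jar [509.5  21.1] [505.5  18.8] [519.   22.1]
jar [ 4.388e+02 -2.000e-01] [437.   -1.9] [442.6   0.9]
```

Run:
```python
from fit import *
td=lambda p:px(p,16,(298,205)); sd=lambda p:px(p,14,(165,160))
def loc(P): 
    a=np.radians(9.67); d=P[:2]-np.array([553.1,-231.9]); return np.array([np.cos(a)*d[0]+np.sin(a)*d[1],-np.sin(a)*d[0]+np.cos(a)*d[1]]).round(1)
print("disc",loc(back("top",td((325,268)),83)))
a,b=back("top",td((240,285)),111.5),back("top",td((338,255)),111.5)
print("line",loc(a),loc(b),a.round(1),b.round(1),np.degrees(np.arctan2(*(a-b)[1::-1])))
for p in((432,135),(245,160)): print("sc bar top",loc(back("scene",sd(p),111.5)))
a=np.radians(9.67)
for l in((-91.5,0),(50,0)): print(553.1+np.cos(a)*l[0]-np.sin(a)*l[1],-231.9+np.sin(a)*l[0]+np.cos(a)*l[1])
t1=lambda p:px(p,4.2,(160,130)); s1=lambda p:px(p,3.6,(150,155))
print(back("top",t1((334,187)),85),back("scene",s1((489,203)),85))
```

```text
disc [-93.6  -0.8]
line [-96.   25.3] [-93.5   0.2] [ 454.2 -223.1  111.5] [ 460.9 -247.4  111.5] 105.33527824794089
sc bar top [-95.5  24.4]
sc bar top [-96.4 -20.7]
462.9000727358398 -247.26955176770605
602.3895777399783 -223.5013378318546
[660.48963083  59.0365547   85.        ] [649.91639904  64.18320318  85.        ]
```

```bash
cat > go.py <<'E'
# usage: go.py x y z yaw(az of tool x, deg, or 'k')
import sys; from h import *
S=telemetry.sense();R=S["tool_rot"];p=S["position"]
az=np.degrees(np.arctan2(R[1,0],R[0,0]))
x,y,z=map(float,sys.argv[1:4]); t=az if sys.argv[4]=='k' else float(sys.argv[4])
turn=-((t-az+180)%360-180)
a=np.radians(t); X=np.array([np.cos(a),np.sin(a),0]);Y=np.array([np.sin(a),-np.cos(a),0])
d=np.array([x,y,z])-p
print("t",round(S["clock"],2),"p",p.round(1),"az",round(az,1),"tilt",R[:2,2].round(4),"F",S["force"].round(1),"w",round(S["width"],1),"j",S["joint_pos"].round(0))
print("turn rz",round(np.radians(turn),3),"rows",round(abs(turn)/8.59,1)," slide cm",round(d@X/10,2),round(d@Y/10,2),round(-d[2]/10,2)," rows",round(np.linalg.norm(d)/50,1))
E
python3 go.py 462 -247.5 180 105.3
```

```text
t 0.9 p [214.2 587.1 231.3] az 160.0 tilt [0.     0.0001] F [-0.3 -0.1 -0.2] w 85.4 j [66. 18. 94. -0. 69. -4.]
turn rz 0.954 rows 6.4  slide cm -87.04 1.87 5.13  rows 17.4
```

Emit:
{"fn": "step_arm", "kwargs": {"slide": [[0, 0, 0], [0, 0, 0], [0, 0, 0], [0, 0, 0], [0, 0, 0], [0, 0, 0], [0, 0, 0]], "turn": [[0, 0, 0.1363], [0, 0, 0.1363], [0, 0, 0.1363], [0, 0, 0.1363], [0, 0, 0.1363], [0, 0, 0.1363], [0, 0, 0.1363]], "grip": [1, 1, 1, 1, 1, 1, 1]}}

```text
clock: 1.6
position: [214.2, 587.1, 231.3]
tool_rot: [[-0.258, 0.966, -0.0], [0.966, 0.258, -0.0], [0.0, -0.0, -1.0]]
force: [-0.4, 0.2, -1.0]
width: 85.3
```

Emit:
{"fn": "step_arm", "kwargs": {"slide": [[-4.3, 0.1, 0], [-4.3, 0.1, 0], [-4.3, 0.1, 0], [-4.3, 0.1, 0], [-4.3, 0.1, 0], [-4.3, 0.1, 0], [-4.3, 0.1, 0], [-4.3, 0.1, 0], [-4.3, 0.1, 0], [-4.3, 0.1, 0], [-4.3, 0.1, 0], [-4.3, 0.1, 0], [-4.3, 0.1, 0], [-4.3, 0.1, 0], [-4.3, 0.1, 0], [-4.3, 0.1, 0], [-4.3, 0.1, 0], [-4.3, 0.1, 0], [-4.3, 0.1, 0], [-4.3, 0.1, 0]], "turn": [[0, 0, 0], [0, 0, 0], [0, 0, 0], [0, 0, 0], [0, 0, 0], [0, 0, 0], [0, 0, 0], [0, 0, 0], [0, 0, 0], [0, 0, 0], [0, 0, 0], [0, 0, 0], [0, 0, 0], [0, 0, 0], [0, 0, 0], [0, 0, 0], [0, 0, 0], [0, 0, 0], [0, 0, 0], [0, 0, 0]], "grip": [1, 1, 1, 1, 1, 1, 1, 1, 1, 1, 1, 1, 1, 1, 1, 1, 1, 1, 1, 1]}}

```text
clock: 3.6
position: [460.6, -239.1, 231.5]
tool_rot: [[-0.263, 0.965, 0.001], [0.965, 0.263, -0.0], [-0.0, 0.001, -1.0]]
force: [0.3, 0.8, 0.1]
width: 85.4
```

```bash
python3 go.py 462 -247.5 140 105.3
python3 - <<'E'
from h import *
s=imaging.snapshot("scene");t=imaging.snapshot("top");p=telemetry.sense()["position"];print(p,proj("scene",p),proj("top",p))
crop(s,140,60,120,180,4,"s2.png");crop(t,270,160,90,90,6,"t2.png")
E
```

```text
t 3.6 p [ 460.6 -239.1  231.5] az 105.3 tilt [ 0.0007 -0.0002] F [0.3 0.8 0.1] w 85.4 j [-32.   6. 108.   0.  66. -48.]
turn rz -0.001 rows 0.0  slide cm -0.85 -0.09 9.15  rows 1.8
[ 461.91039031 -242.11571514  231.84488712] [[184.7135048  141.13370308]] [[322.12500307 216.30439022]]
```

Emit:
{"fn": "step_arm", "kwargs": {"slide": [[-0.5, -0.1, 4], [0, 0, 4], [0, 0, 0], [0, 0, 0]], "turn": [[0, 0, 0], [0, 0, 0], [0, 0, 0], [0, 0, 0]], "grip": [1, 1, 1, 1]}}

```text
clock: 4.1
position: [460.1, -241.4, 151.0]
tool_rot: [[-0.264, 0.964, -0.002], [0.964, 0.264, 0.001], [0.002, -0.001, -1.0]]
force: [1.2, 1.1, 0.2]
width: 85.8
```

```bash
python3 go.py 462 -247.5 88 105.3
python3 - <<'E'
from h import *
s=imaging.snapshot("scene");t=imaging.snapshot("top");p=telemetry.sense()["position"];print(p,proj("scene",p),proj("top",p))
crop(s,140,80,120,120,5,"s2.png");crop(t,270,160,90,90,6,"t2.png")
E
```

```text
t 4.1 p [ 460.1 -241.4  151. ] az 105.3 tilt [-0.0019  0.0013] F [1.2 1.1 0.2] w 85.8 j [-32.  12. 111.   0.  57. -48.]
turn rz 0.0 rows 0.0  slide cm -0.64 0.02 6.3  rows 1.3
[ 462.22278384 -242.72150043  153.54820556] [[187.94625435 160.89277945]] [[319.05505847 218.84307445]]
```

View pics/s2.png

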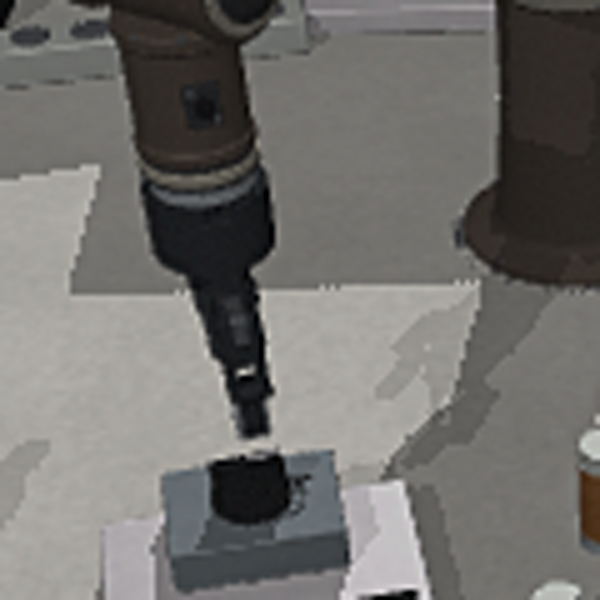

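View pics/t2.png

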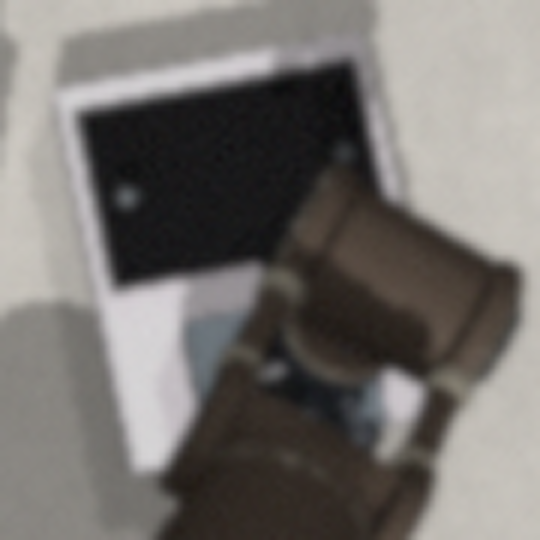

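Emit:
{"fn": "step_arm", "kwargs": {"slide": [[-0.4, 0, 2], [0, 0, 2], [0, 0, 2], [0, 0, 0.3], [0, 0, 0], [0, 0, 0], [0, 0, 0]], "turn": [[0, 0, 0], [0, 0, 0], [0, 0, 0], [0, 0, 0], [0, 0, 0], [0, 0, 0], [0, 0, 0]], "grip": [1, 1, 1, 1, 1, 1, 1]}}

```text
clock: 4.9
position: [463.0, -246.8, 90.0]
tool_rot: [[-0.264, 0.965, 0.003], [0.965, 0.264, -0.002], [-0.002, 0.002, -1.0]]
force: [0.2, -0.2, 0.4]
width: 85.3
```

```bash
python3 go.py 462 -247.5 88 105.3
```

```text
t 4.9 p [ 463.  -246.8   90. ] az 105.3 tilt [ 0.0028 -0.0018] F [ 0.2 -0.2  0.4] w 85.3 j [-33.  17. 113.   0.  50. -48.]
turn rz 0.0 rows 0.0  slide cm -0.04 -0.12 0.2  rows 0.0
```

Emit:
{"fn": "step_arm", "kwargs": {"slide": [[0, -0.1, 0.2], [0, 0, 0], [0, 0, 0], [0, 0, 0], [0, 0, 0], [0, 0, 0], [0, 0, 0], [0, 0, 0], [0, 0, 0], [0, 0, 0]], "turn": [[0, 0, 0], [0, 0, 0], [0, 0, 0], [0, 0, 0], [0, 0, 0], [0, 0, 0], [0, 0, 0], [0, 0, 0], [0, 0, 0], [0, 0, 0]], "grip": [-0.5, -0.5, -1, -1, -1, -1, -1, -1, -1, -1], "squeeze": 25}}

```text
clock: 5.9
position: [461.6, -246.1, 86.4]
tool_rot: [[-0.263, 0.965, 0.002], [0.965, 0.263, 0.0], [-0.0, 0.002, -1.0]]
force: [4.7, 3.4, -0.3]
width: 11.6
```

```bash
python3 go.py 462 -247.5 88 105.3
```

```text
t 5.9 p [ 461.6 -246.1   86.4] az 105.3 tilt [0.0017 0.0002] F [ 4.7  3.4 -0.3] w 11.6 j [-33.  17. 113.   0.  49. -48.]
turn rz -0.001 rows 0.0  slide cm -0.14 0.0 -0.16  rows 0.0
```

Emit:
{"fn": "step_arm", "kwargs": {"slide": [[0, 0, 0], [0, 0, 0], [0, 0, 0], [0, 0, 0], [0, 0, 0], [0, 0, 0], [0, 0, 0], [0, 0, 0], [0, 0, 0], [0, 0, 0], [0, 0, 0], [0, 0, 0], [0, 0, 0], [0, 0, 0], [0, 0, 0], [0, 0, 0]], "turn": [[0, 0, -0.1], [0, 0, -0.1], [0, 0, -0.1], [0, 0, -0.1], [0, 0, -0.1], [0, 0, -0.1], [0, 0, -0.1], [0, 0, -0.1], [0, 0, -0.1], [0, 0, -0.1], [0, 0, -0.1], [0, 0, -0.1], [0, 0, -0.1], [0, 0, -0.1], [0, 0, 0], [0, 0, 0]], "grip": [-1, -1, -1, -1, -1, -1, -1, -1, -1, -1, -1, -1, -1, -1, -1, -1]}}

```text
clock: 7.5
position: [461.6, -246.4, 86.4]
tool_rot: [[-0.996, -0.094, 0.002], [-0.094, 0.996, -0.0], [-0.002, -0.001, -1.0]]
force: [5.0, 2.5, -2.0]
width: 11.3
```

```bash
python3 go.py 462 -247.5 88 189.7;python3 -c "
from h import *
print(telemetry.sense()['wrist_torque'])"
```

```text
t 7.5 p [ 461.6 -246.4   86.4] az -174.6 tilt [ 0.0017 -0.0004] F [ 5.   2.5 -2. ] w 11.3 j [ -33.   17.  113.    0.   49. -128.]
turn rz -0.075 rows 0.5  slide cm -0.02 -0.12 -0.16  rows 0.0
[ 0.32502955 -0.73006067  0.04469885]
```

Emit:
{"fn": "step_arm", "kwargs": {"slide": [[0, 0, 0], [0, 0, 0], [0, 0, 0], [0, 0, 0], [0, 0, 0]], "turn": [[0, 0, -0.03], [0, 0, -0.03], [0, 0, -0.03], [0, 0, 0], [0, 0, 0]], "grip": [-1, -1, -1, -1, -1]}}

```text
clock: 8.0
position: [461.6, -246.4, 86.4]
tool_rot: [[-0.983, -0.181, 0.002], [-0.181, 0.983, 0.0], [-0.002, -0.0, -1.0]]
force: [4.4, 2.8, 0.2]
width: 11.7
```

```bash
python3 go.py 462 -247.5 88 189.7;python3 -c "
from h import *
print(telemetry.sense()['wrist_torque'])"
```

```text
t 8.0 p [ 461.6 -246.4   86.4] az -169.6 tilt [0.002 0.   ] F [4.4 2.8 0.2] w 11.7 j [ -33.   17.  113.    0.   49. -133.]
turn rz 0.013 rows 0.1  slide cm -0.02 -0.12 -0.16  rows 0.0
[ 0.26488707 -0.82955859 -0.39027591]
```

Emit:
{"fn": "step_arm", "kwargs": {"slide": [[0, 0, 0], [0, 0, 0], [0, 0, 0], [0, 0, 0], [0, 0, 0], [0, 0, -2], [0, 0, -4], [0, 0, -5], [0, 0, -2], [0, 0, 0]], "turn": [[0, 0, 0.005], [0, 0, 0], [0, 0, 0], [0, 0, 0], [0, 0, 0], [0, 0, 0], [0, 0, 0], [0, 0, 0], [0, 0, 0], [0, 0, 0]], "grip": [0, 0, 0.5, 0.5, 0.5, 0.5, 0.5, 0.5, 0.5, 0.5]}}

```text
clock: 9.0
position: [463.4, -248.1, 220.9]
tool_rot: [[-0.984, -0.18, 0.008], [-0.18, 0.984, -0.005], [-0.007, -0.007, -1.0]]
force: [0.2, -1.2, 0.1]
width: 63.9
```

```bash
python3 go.py 531 246 230 78.3
```

```text
t 9.0 p [ 463.4 -248.1  220.9] az -169.6 tilt [ 0.0077 -0.0053] F [ 0.2 -1.2  0.1] w 63.9 j [ -33.    7.  108.   -0.   65. -133.]
turn rz 1.956 rows 13.0  slide cm 49.76 -3.4 -0.91  rows 10.0
```

Emit:
{"fn": "step_arm", "kwargs": {"slide": [[0, 0, 0], [0, 0, 0], [0, 0, 0], [0, 0, 0], [0, 0, 0], [0, 0, 0], [0, 0, 0], [0, 0, 0], [0, 0, 0], [0, 0, 0], [0, 0, 0], [0, 0, 0], [0, 0, 0], [0, 0, 0]], "turn": [[0, 0, 0.1397], [0, 0, 0.1397], [0, 0, 0.1397], [0, 0, 0.1397], [0, 0, 0.1397], [0, 0, 0.1397], [0, 0, 0.1397], [0, 0, 0.1397], [0, 0, 0.1397], [0, 0, 0.1397], [0, 0, 0.1397], [0, 0, 0.1397], [0, 0, 0.1397], [0, 0, 0.1397]], "grip": [0.5, 0.5, 0.5, 0.5, 0.5, 0.5, 0.5, 0.5, 0.5, 0.5, 0.5, 0.5, 0.5, 0.5]}}

```text
clock: 10.4
position: [459.5, -245.6, 214.1]
tool_rot: [[0.208, 0.978, -0.003], [0.978, -0.208, 0.002], [0.001, -0.004, -1.0]]
force: [0.8, -0.2, -0.2]
width: 64.2
```

Emit:
{"fn": "step_arm", "kwargs": {"slide": [[4.1, -0.28, -0.1], [4.1, -0.28, -0.1], [4.1, -0.28, -0.1], [4.1, -0.28, -0.1], [4.1, -0.28, -0.1], [4.1, -0.28, -0.1], [4.1, -0.28, -0.1], [4.1, -0.28, -0.1], [4.1, -0.28, -0.1], [4.1, -0.28, 0], [4.1, -0.28, 0], [4.1, -0.28, 0], [0, 0, 0], [0, 0, 0], [0, 0, 0]], "turn": [[0, 0, 0], [0, 0, 0], [0, 0, 0], [0, 0, 0], [0, 0, 0], [0, 0, 0], [0, 0, 0], [0, 0, 0], [0, 0, 0], [0, 0, 0], [0, 0, 0], [0, 0, 0], [0, 0, 0], [0, 0, 0], [0, 0, 0]], "grip": [0.5, 0.5, 0.5, 0.5, 0.5, 0.5, 0.5, 0.5, 0.5, 0.5, 0.5, 0.5, 0.5, 0.5, 0.5]}}

```text
clock: 11.9
position: [526.5, 241.1, 223.8]
tool_rot: [[0.203, 0.979, -0.003], [0.979, -0.203, -0.002], [-0.002, -0.002, -1.0]]
force: [-0.2, -1.1, -0.6]
width: 63.9
```

```bash
python3 go.py 531 246 130 78.3
python3 - <<'E'
from h import *
s=imaging.snapshot("scene");t=imaging.snapshot("top")
crop(s,280,90,110,140,5,"s3.png");crop(t,298,205,44,36,16,"t3.png");crop(t,160,130,190,120,4.2,"t3b.png")
E
```

```text
t 11.9 p [526.5 241.1 223.8] az 78.3 tilt [-0.0027 -0.0017] F [-0.2 -1.1 -0.6] w 63.9 j [ 20.  13. 100.  -0.  67.  32.]
turn rz -0.0 rows 0.0  slide cm 0.58 0.34 9.38  rows 1.9
```

View pics/s3.png

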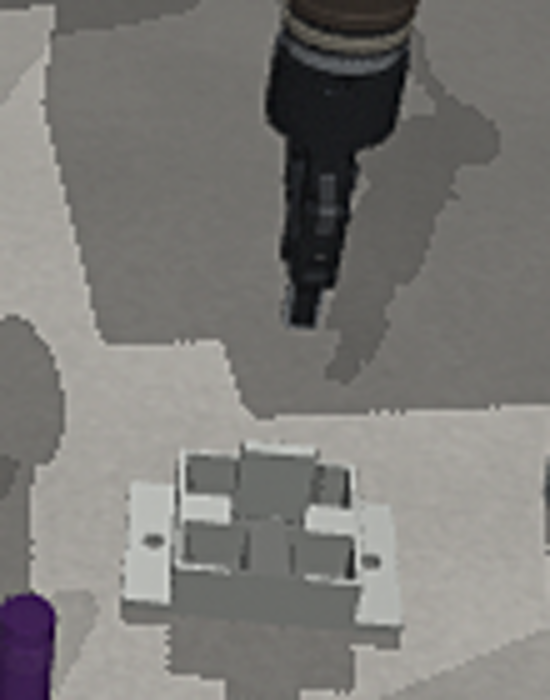

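View pics/t3.png

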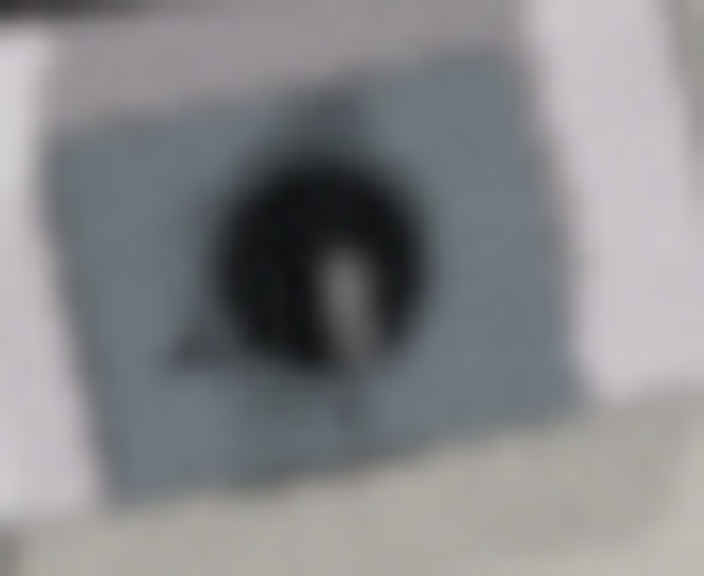

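View pics/t3b.png

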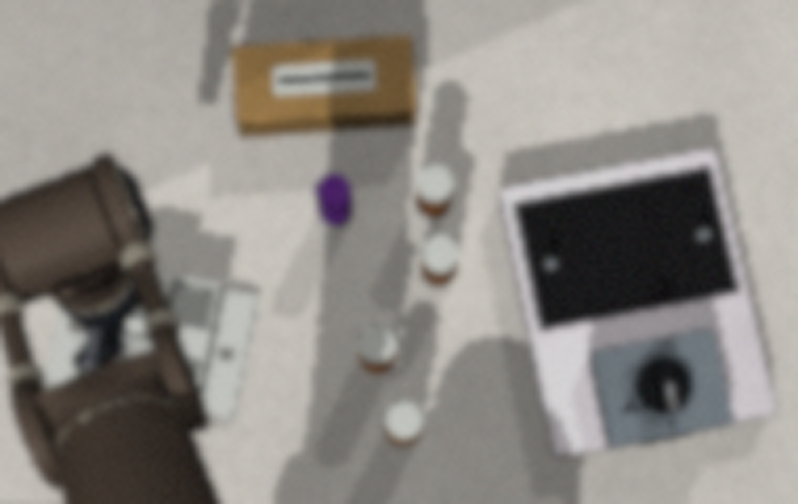

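Emit:
{"fn": "step_arm", "kwargs": {"slide": [[0.3, 0.2, 4], [0, 0, 4], [0, 0, 3], [0, 0, 2], [0, 0, 2], [0, 0, 0.5], [0, 0, 0], [0, 0, 0], [0, 0, 0]], "turn": [[0, 0, 0], [0, 0, 0], [0, 0, 0], [0, 0, 0], [0, 0, 0], [0, 0, 0], [0, 0, 0], [0, 0, 0], [0, 0, 0]], "grip": [0.5, 0.5, 0.5, 0.5, 0.5, 0.5, 0.5, 0.5, 0.5]}}

```text
clock: 12.9
position: [531.3, 245.0, 71.9]
tool_rot: [[0.203, 0.979, 0.003], [0.979, -0.203, 0.001], [0.002, 0.002, -1.0]]
force: [-0.1, -0.7, -0.3]
width: 64.1
```

```bash
python3 go.py 531 246 66 78.3
```

```text
t 12.9 p [531.3 245.   71.9] az 78.3 tilt [0.0027 0.001 ] F [-0.1 -0.7 -0.3] w 64.1 j [ 20.  25. 105.   0.  50.  32.]
turn rz -0.0 rows 0.0  slide cm 0.09 -0.05 0.59  rows 0.1
```

Emit:
{"fn": "step_arm", "kwargs": {"slide": [[0, 0, 0.6], [0, 0, 0], [0, 0, 0], [0, 0, 0], [0, 0, 0], [0, 0, 0], [0, 0, 0], [0, 0, 0], [0, 0, 0], [0, 0, 0]], "turn": [[0, 0, 0], [0, 0, 0], [0, 0, 0], [0, 0, 0], [0, 0, 0], [0, 0, 0], [0, 0, 0], [0, 0, 0], [0, 0, 0], [0, 0, 0]], "grip": [0.5, -0.4, -0.6, -0.8, -1, -1, -1, -1, -1, -1], "squeeze": 50}}

```text
clock: 13.9
position: [529.7, 244.9, 64.3]
tool_rot: [[0.202, 0.979, -0.001], [0.979, -0.202, 0.0], [-0.0, -0.001, -1.0]]
force: [-4.3, 0.9, 1.2]
width: 11.3
```

```bash
python3 go.py 531 246 66 78.3
```

```text
t 13.9 p [529.7 244.9  64.3] az 78.3 tilt [-0.0007  0.    ] F [-4.3  0.9  1.2] w 11.3 j [ 21.  25. 105.   0.  50.  32.]
turn rz 0.0 rows 0.0  slide cm 0.13 0.1 -0.17  rows 0.0
```

Emit:
{"fn": "step_arm", "kwargs": {"slide": [[0, 0, -0.5], [0, 0, -1], [0, 0, -2], [0, 0, -3], [0, 0, -3], [0, 0, -3], [0, 0, -2], [0, 0, -1], [0, 0, 0], [0, 0, 0]], "turn": [[0, 0, 0], [0, 0, 0], [0, 0, 0], [0, 0, 0], [0, 0, 0], [0, 0, 0], [0, 0, 0], [0, 0, 0], [0, 0, 0], [0, 0, 0]], "grip": [-1, -1, -1, -1, -1, -1, -1, -1, -1, -1]}}

```text
clock: 14.9
position: [529.3, 244.4, 218.2]
tool_rot: [[0.203, 0.979, -0.002], [0.979, -0.203, -0.001], [-0.001, -0.002, -1.0]]
force: [0.4, 0.5, -5.1]
width: 11.3
```

```bash
python3 go.py 602.4 -223 220 99.8
python3 - <<'E'
from h import *
s=imaging.snapshot("scene");crop(s,280,70,130,160,4,"s4.png")
E
```

```text
t 14.9 p [529.3 244.4 218.2] az 78.3 tilt [-0.0017 -0.0008] F [ 0.4  0.5 -5.1] w 11.3 j [ 21.  14. 100.  -0.  66.  32.]
turn rz -0.375 rows 2.5  slide cm -47.3 -0.75 -0.18  rows 9.5
```

View pics/s4.png

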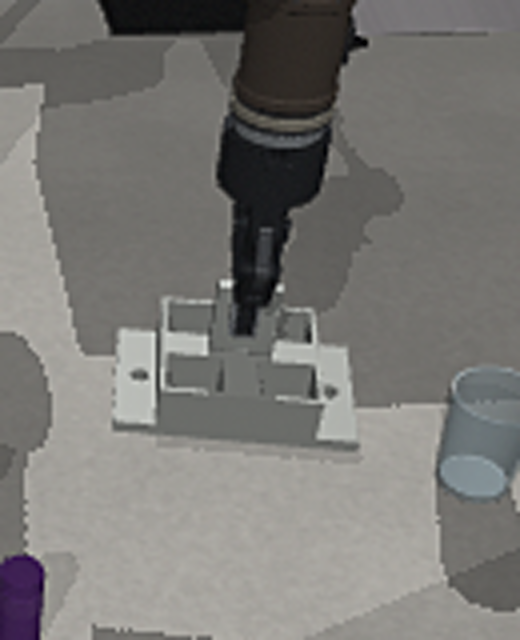

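Emit:
{"fn": "step_arm", "kwargs": {"slide": [[0, 0, 0], [0, 0, 0], [0, 0, 0], [0, 0, 0], [0, 0, 0], [-1.5, -0.05, 0], [-3, -0.05, 0], [-3.5, -0.05, 0], [-3.5, -0.05, 0], [-3.5, -0.05, 0], [-3.5, -0.05, 0], [-3.5, -0.05, 0], [-3.5, -0.05, 0], [-3.5, -0.05, 0], [-3.5, -0.05, 0], [-3.5, -0.05, 0], [-3.5, -0.05, 0], [-3.5, -0.05, 0], [-3, -0.05, 0], [-1.2, 0, 0]], "turn": [[0, 0, -0.075], [0, 0, -0.075], [0, 0, -0.075], [0, 0, -0.075], [0, 0, -0.075], [0, 0, 0], [0, 0, 0], [0, 0, 0], [0, 0, 0], [0, 0, 0], [0, 0, 0], [0, 0, 0], [0, 0, 0], [0, 0, 0], [0, 0, 0], [0, 0, 0], [0, 0, 0], [0, 0, 0], [0, 0, 0], [0, 0, 0]], "grip": [-1, -1, -1, -1, -1, -1, -1, -1, -1, -1, -1, -1, -1, -1, -1, -1, -1, -1, -1, -1]}}

```text
clock: 16.95
position: [602.5, -225.3, 217.7]
tool_rot: [[-0.166, 0.986, -0.002], [0.986, 0.166, -0.001], [-0.001, -0.002, -1.0]]
force: [0.1, 0.1, -5.0]
width: 11.3
```

Emit:
{"fn": "step_arm", "kwargs": {"slide": [[0, 0, 1], [0, 0, 2], [0, 0, 2], [0, 0, 0], [0, 0, 0], [0, 0, 0]], "turn": [[0, 0, 0], [0, 0, 0], [0, 0, 0], [0, 0, 0], [0, 0, 0], [0, 0, 0]], "grip": [-1, -1, -1, -1, -1, -1]}}

```text
clock: 17.55
position: [604.3, -221.0, 170.2]
tool_rot: [[-0.171, 0.985, 0.002], [0.985, 0.171, -0.0], [-0.001, 0.001, -1.0]]
force: [0.0, 0.1, -3.2]
width: 11.4
```

```bash
python3 go.py 602.4 -223 150 99.8
python3 - <<'E'
from h import *
s=imaging.snapshot("scene");t=imaging.snapshot("top");crop(s,150,110,100,130,6,"s5.png");crop(t,270,150,90,90,6,"t5.png")
p=telemetry.sense()["position"]
E
```

```text
t 17.55 p [ 604.3 -221.   170.2] az 99.8 tilt [ 0.0015 -0.0005] F [ 0.   0.1 -3.2] w 11.4 j [-24.  23.  94.   0.  63. -34.]
turn rz 0.001 rows 0.0  slide cm -0.16 -0.22 2.02  rows 0.4
```

View pics/s5.png

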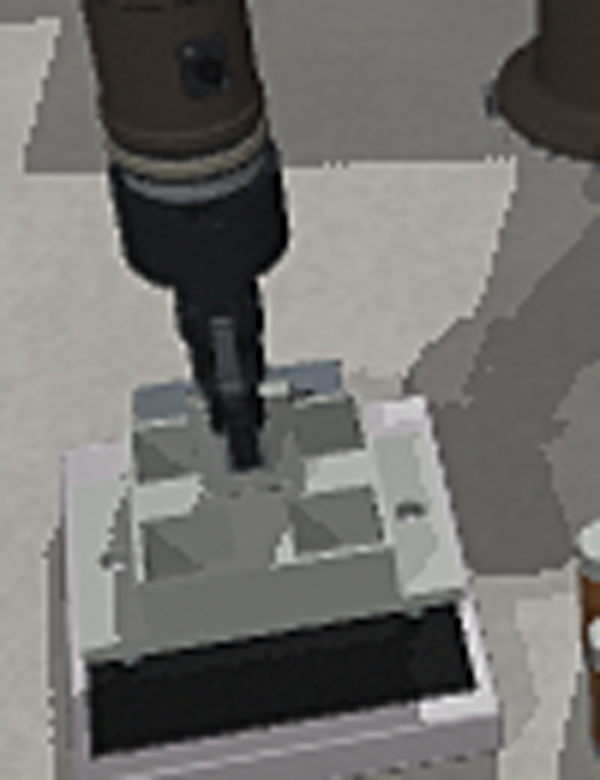

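View pics/t5.png

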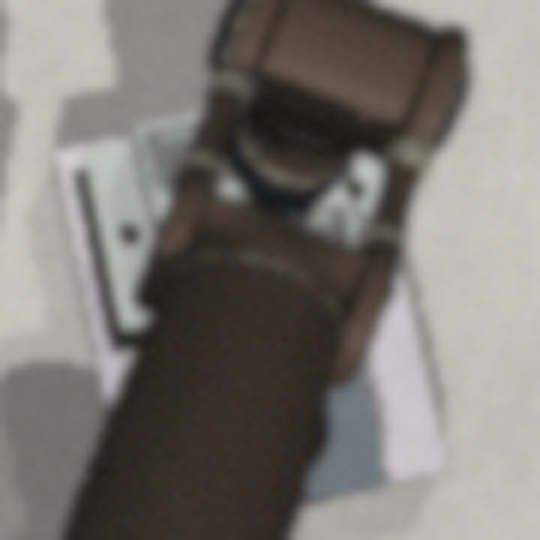

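```bash
python3 go.py 602.4 -223 150 99.8
python3 - <<'E'
from fit import *
p=telemetry.sense()["position"]; z=p[2]-64.3+10
t5=lambda q:px(q,6,(270,150)); s5=lambda q:px(q,6,(150,110))
for n,a,b in(("top",t5((129,232)),t5((354,187))),("scene",s5((410,511)),s5((110,562)))):
    A,B=back(n,a,z),back(n,b,z); m=(A+B)/2; print(n,"carrier",m.round(1),np.linalg.norm(A-B).round(1),"yaw",np.degrees(np.arctan2(*(A-B)[1::-1])).round(1)-90,"minus tcp",(m-p)[:2].round(1))
tm=lambda q:px(q,7,(275,160)); sm=lambda q:px(q,6.5,(155,160))
for zz in(52,54,58):
  for n,a,b in(("top",tm((113,230)),tm((367,180))),("scene",sm((415,325)),sm((108,375)))):
    A,B=back(n,a,zz),back(n,b,zz); print(n,zz,"pegs",((A+B)/2).round(1),np.linalg.norm(A-B).round(1),"yaw",np.degrees(np.arctan2(*(A-B)[1::-1])).round(1)-90)
E
```

```text
t 17.65 p [ 604.6 -221.5  170.9] az 99.8 tilt [ 0.0026 -0.001 ] F [ 0.9  0.6 -3.6] w 11.6 j [-24.  23.  94.   0.  63. -34.]
turn rz 0.0 rows 0.0  slide cm -0.11 -0.24 2.09  rows 0.4
top carrier [ 603.7 -220.   116.6] 151.9 yaw 9.900000000000006 minus tcp [-0.9  1.5]
scene carrier [ 608.9 -219.5  116.6] 153.8 yaw 10.5 minus tcp [4.3 1.9]
top 52 pegs [ 598.5 -224.    52. ] 152.2 yaw 9.700000000000003
scene 52 pegs [ 608.1 -222.    52. ] 151.0 yaw 9.200000000000003
top 54 pegs [ 598.2 -223.7   54. ] 152.1 yaw 9.700000000000003
scene 54 pegs [ 610.1 -221.6   54. ] 150.6 yaw 9.200000000000003
top 58 pegs [ 597.4 -223.2   58. ] 151.7 yaw 9.700000000000003
scene 58 pegs [ 614.1 -220.9   58. ] 149.9 yaw 9.200000000000003
```

Emit:
{"fn": "step_arm", "kwargs": {"slide": [[-0.2, -0.3, 1], [0, 0, 1.5], [0, 0, 1], [0, 0, 0], [0, 0, 0], [0, 0, 0], [0, 0, 0], [0, 0, 0]], "turn": [[0, 0, 0], [0, 0, 0], [0, 0, 0], [0, 0, 0], [0, 0, 0], [0, 0, 0], [0, 0, 0], [0, 0, 0]], "grip": [-1, -1, -1, -1, -1, -1, -1, -1]}}

```text
clock: 18.45
position: [601.4, -224.2, 135.0]
tool_rot: [[-0.17, 0.985, 0.001], [0.985, 0.17, -0.0], [-0.001, 0.001, -1.0]]
force: [0.5, 0.7, -5.0]
width: 11.6
```

```bash
python3 go.py 602 -224 130 99.8
python3 - <<'E'
from h import *
s=imaging.snapshot("scene");crop(s,150,110,100,130,6,"s6.png");t=imaging.snapshot("top");crop(t,270,150,90,90,6,"t6.png")
E
```

```text
t 18.45 p [ 601.4 -224.2  135. ] az 99.8 tilt [ 0.0012 -0.0005] F [ 0.5  0.7 -5. ] w 11.6 j [-24.  25.  95.   0.  59. -34.]
turn rz 0.0 rows 0.0  slide cm 0.0 0.06 0.5  rows 0.1
```

View pics/s6.png

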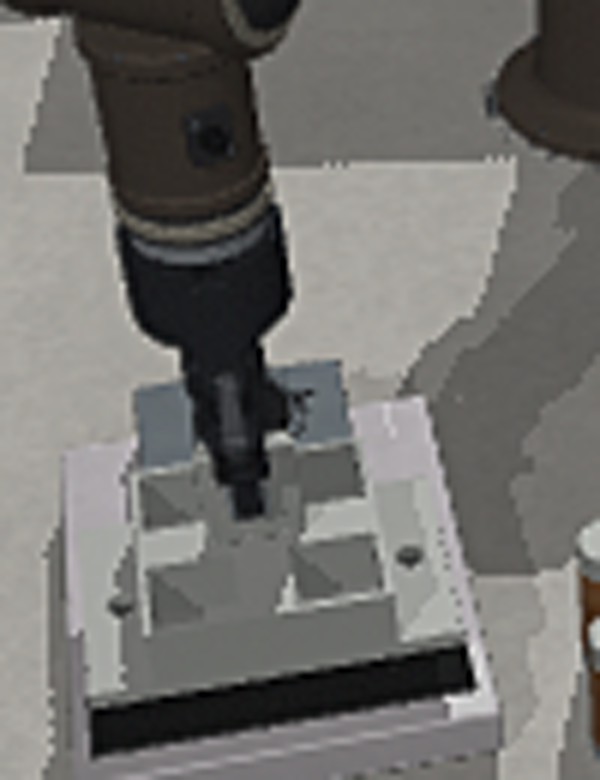

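View pics/t6.png

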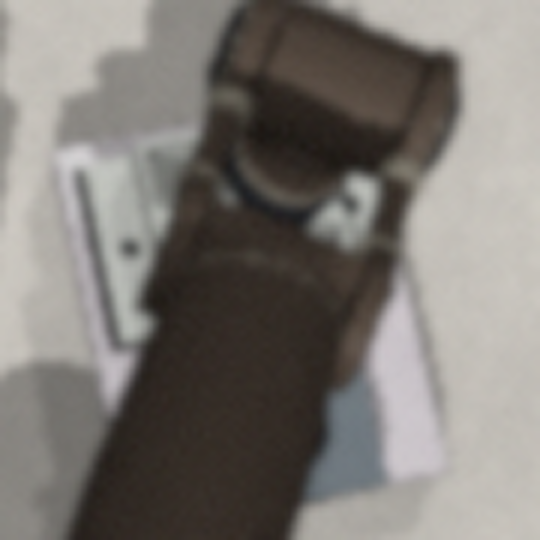

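Emit:
{"fn": "step_arm", "kwargs": {"slide": [[0, 0, 0.2], [0, 0, 0.2], [0, 0, 0.2], [0, 0, 0.2], [0, 0, 0.2], [0, 0, 0.2], [0, 0, 0], [0, 0, 0]], "turn": [[0, 0, 0], [0, 0, 0], [0, 0, 0], [0, 0, 0], [0, 0, 0], [0, 0, 0], [0, 0, 0], [0, 0, 0]], "grip": [-1, -1, -1, -1, -1, -1, -1, -1]}}

```text
clock: 19.35
position: [600.9, -224.0, 122.2]
tool_rot: [[-0.17, 0.985, -0.0], [0.985, 0.17, 0.0], [0.0, -0.0, -1.0]]
force: [0.2, -1.0, -4.4]
width: 11.7
```

```bash
python3 go.py 602 -224 130 99.8
```

```text
t 19.35 p [ 600.9 -224.   122.2] az 99.8 tilt [-0.0002  0.    ] F [ 0.2 -1.  -4.4] w 11.7 j [-24.  26.  96.  -0.  58. -34.]
turn rz 0.0 rows 0.0  slide cm -0.02 0.11 -0.78  rows 0.2
```

Emit:
{"fn": "step_arm", "kwargs": {"slide": [[0, 0, 0.2], [0, 0, 0.2], [0, 0, 0.2], [0, 0, 0.2], [0, 0, 0], [0, 0, 0]], "turn": [[0, 0, 0], [0, 0, 0], [0, 0, 0], [0, 0, 0], [0, 0, 0], [0, 0, 0]], "grip": [-1, -1, -1, -1, -1, -1]}}

```text
clock: 19.95
position: [601.2, -224.1, 114.2]
tool_rot: [[-0.17, 0.985, 0.001], [0.985, 0.17, -0.0], [-0.0, 0.001, -1.0]]
force: [-0.1, -0.4, -5.0]
width: 11.4
```

```bash
python3 go.py 602 -224 104 99.8
```

```text
t 19.95 p [ 601.2 -224.1  114.2] az 99.8 tilt [ 0.0006 -0.0002] F [-0.1 -0.4 -5. ] w 11.4 j [-24.  27.  96.   0.  57. -34.]
turn rz -0.0 rows 0.0  slide cm -0.01 0.09 1.02  rows 0.2
```

No contact force yet; well down the pegs. Continue.

Emit:
{"fn": "step_arm", "kwargs": {"slide": [[0, 0, 0.2], [0, 0, 0.2], [0, 0, 0.2], [0, 0, 0.2], [0, 0, 0.1], [0, 0, 0], [0, 0, 0]], "turn": [[0, 0, 0], [0, 0, 0], [0, 0, 0], [0, 0, 0], [0, 0, 0], [0, 0, 0], [0, 0, 0]], "grip": [-1, -1, -1, -1, -1, -1, -1]}}

```text
clock: 20.65
position: [601.1, -224.0, 105.2]
tool_rot: [[-0.17, 0.985, 0.001], [0.985, 0.17, -0.0], [-0.0, 0.0, -1.0]]
force: [1.1, -1.3, -4.9]
width: 11.2
```

```bash
python3 go.py 602 -224 104 99.8
```

```text
t 20.65 p [ 601.1 -224.   105.2] az 99.8 tilt [ 0.0005 -0.0002] F [ 1.1 -1.3 -4.9] w 11.2 j [-24.  27.  96.   0.  57. -34.]
turn rz 0.0 rows 0.0  slide cm -0.01 0.09 0.12  rows 0.0
```

Emit:
{"fn": "step_arm", "kwargs": {"slide": [[0, 0, 0.1], [0, 0, 0.1], [0, 0, 0], [0, 0, 0]], "turn": [[0, 0, 0], [0, 0, 0], [0, 0, 0], [0, 0, 0]], "grip": [-1, -1, -1, -1]}}

```text
clock: 21.05
position: [601.3, -224.2, 104.3]
tool_rot: [[-0.17, 0.985, 0.001], [0.985, 0.17, -0.0], [-0.001, 0.001, -1.0]]
force: [0.2, -0.3, 3.0]
width: 11.4
```

```bash
python3 go.py 602 -224 104 99.8
```

```text
t 21.05 p [ 601.3 -224.2  104.3] az 99.8 tilt [ 0.0007 -0.0004] F [ 0.2 -0.3  3. ] w 11.4 j [-24.  27.  96.  -0.  56. -34.]
turn rz 0.0 rows 0.0  slide cm 0.01 0.08 0.03  rows 0.0
```

Emit:
{"fn": "step_arm", "kwargs": {"slide": [[0, 0, 0], [0, 0, 0], [0, 0, 0], [0, 0, 0], [0, 0, 0], [0, 0, 0], [0, 0, -3], [0, 0, -4], [0, 0, -4], [0, 0, 0], [0, 0, 0]], "turn": [[0, 0, 0], [0, 0, 0], [0, 0, 0], [0, 0, 0], [0, 0, 0], [0, 0, 0], [0, 0, 0], [0, 0, 0], [0, 0, 0], [0, 0, 0], [0, 0, 0]], "grip": [0, 0, 0.2, 0.2, 0.2, 0.2, 0.2, 0.2, 0.2, 0.2, 0.2]}}

```text
clock: 22.15
position: [601.9, -224.4, 215.2]
tool_rot: [[-0.17, 0.985, 0.003], [0.985, 0.17, -0.001], [-0.002, 0.003, -1.0]]
force: [-1.0, 0.2, -0.8]
width: 51.0
```

```bash
python3 go.py 450 150 240 9.8
python3 - <<'E'
from h import *
s=imaging.snapshot("scene");crop(s,150,110,150,130,5,"s7.png")
E
```

```text
t 22.15 p [ 601.9 -224.4  215.2] az 99.8 tilt [ 0.0032 -0.0015] F [-1.   0.2 -0.8] w 51.0 j [-24.  20.  92.  -0.  67. -34.]
turn rz 1.571 rows 10.5  slide cm -8.59 -39.48 -2.48  rows 8.1
```

View pics/s7.png

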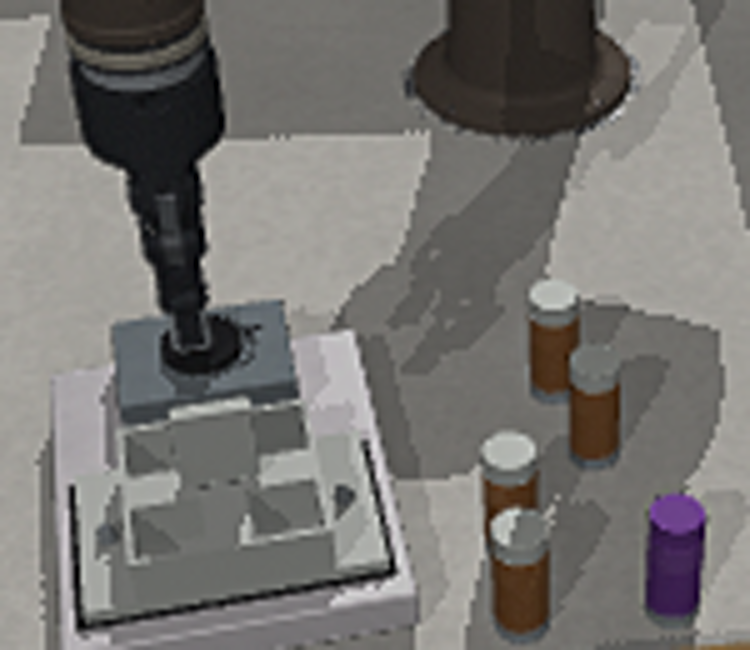

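Run:
```python
from h import *
t=imaging.snapshot("top");s=imaging.snapshot("scene")
np.save("s.npy",s);np.save("t.npy",t)
crop(t,230,160,60,80,8,"tj.png");crop(s,235,155,60,95,7,"sj.png")
```

```text
(no output)
```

View pics/tj.png

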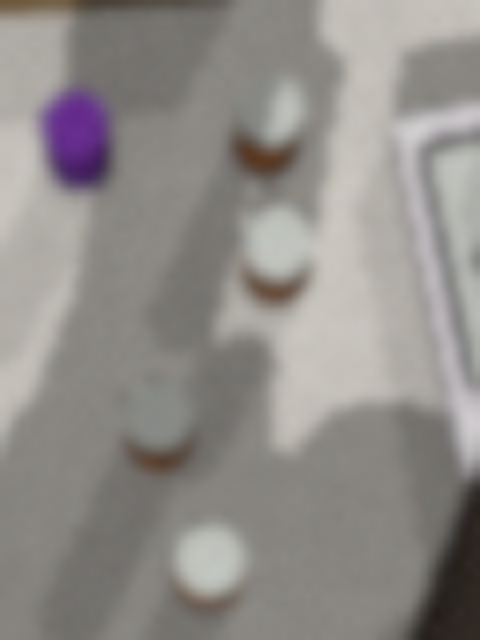

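View pics/sj.png

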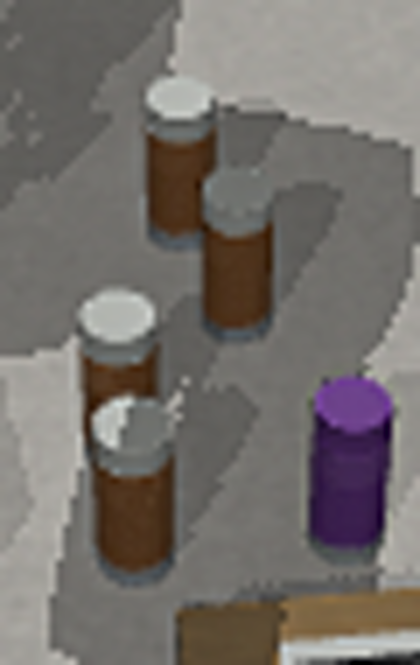

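Run:
```python
from fit import *
tj=lambda q:px(q,8,(230,160)); sj=lambda q:px(q,7,(235,155))
for a,b,c in(((272,108),(132,425),(133,582)),((277,245),(118,317),None),((158,408),(238,193),(237,340)),((210,560),(180,99),(178,247))):
    P=back("top",tj(a),90);Q=back("scene",sj(b),90);print(P[:2].round(1),Q[:2].round(1), (back("scene",sj(c),0)[:2]-[18,0]).round(1) if c else "")
```

```text
[661.1 -39.5] [666.2 -36.6] [660.9 -38.1]
[590.8 -39.8] [597.5 -39.4] 
[510.4  21.8] [514.7  22.6] [505.8  22.5]
[434.4  -1.8] [440.4  -0.6] [433.8  -2.5]
```

Emit:
{"fn": "step_arm", "kwargs": {"slide": [[0, 0, 0], [0, 0, 0], [0, 0, 0], [0, 0, 0], [0, 0, 0], [0, 0, 0], [0, 0, 0], [0, 0, 0], [0, 0, 0], [0, 0, 0], [0, 0, 0], [0, 0, 0]], "turn": [[0, 0, 0.1428], [0, 0, 0.1428], [0, 0, 0.1428], [0, 0, 0.1428], [0, 0, 0.1428], [0, 0, 0.1428], [0, 0, 0.1428], [0, 0, 0.1428], [0, 0, 0.1428], [0, 0, 0.1428], [0, 0, 0.1428], [0, 0, 0]], "grip": [0.5, 0.5, 0.5, 0.5, 0.5, 0.5, 0.5, 0.5, 0.5, 0.5, 0.5, 0.5]}}

```text
clock: 23.5
position: [599.8, -223.4, 211.0]
tool_rot: [[0.985, 0.17, -0.004], [0.17, -0.985, 0.002], [-0.003, -0.002, -1.0]]
force: [0.3, 0.5, -0.3]
width: 63.7
```

```bash
python3 go.py 662 -38.5 140 9.8
```

```text
t 23.5 p [ 599.8 -223.4  211. ] az 9.8 tilt [-0.0036  0.0017] F [ 0.3  0.5 -0.3] w 63.7 j [-24.  20.  92.   0.  67.  56.]
turn rz 0.0 rows 0.0  slide cm 9.28 -17.17 7.1  rows 4.2
```

Emit:
{"fn": "step_arm", "kwargs": {"slide": [[1.5, -2.9, 0], [1.5, -2.9, 0], [1.5, -2.9, 0], [1.5, -2.9, 0], [1.5, -2.8, 0], [1.5, -2.8, 0], [0, 0, 3], [0, 0, 3], [0, 0, 0], [0, 0, 0], [0, 0, 0]], "turn": [[0, 0, 0], [0, 0, 0], [0, 0, 0], [0, 0, 0], [0, 0, 0], [0, 0, 0], [0, 0, 0], [0, 0, 0], [0, 0, 0], [0, 0, 0], [0, 0, 0]], "grip": [0.5, 0.5, 0.5, 0.5, 0.5, 0.5, 0.5, 0.5, 0.5, 0.5, 0.5]}}

```text
clock: 24.6
position: [661.4, -39.6, 154.7]
tool_rot: [[0.985, 0.171, 0.002], [0.171, -0.985, -0.0], [0.002, 0.001, -1.0]]
force: [0.0, 0.3, 0.3]
width: 64.4
```

```bash
python3 go.py 662 -38.5 46 9.8;  python3 - <<'E'
from h import *
s=imaging.snapshot("scene");crop(s,200,90,110,150,5,"s8.png")
E
```

```text
t 24.6 p [661.4 -39.6 154.7] az 9.8 tilt [ 0.0023 -0.0003] F [0.  0.3 0.3] w 64.4 j [-7. 26. 92.  0. 62. 73.]
turn rz 0.001 rows 0.0  slide cm 0.08 -0.1 10.87  rows 2.2
```

View pics/s8.png

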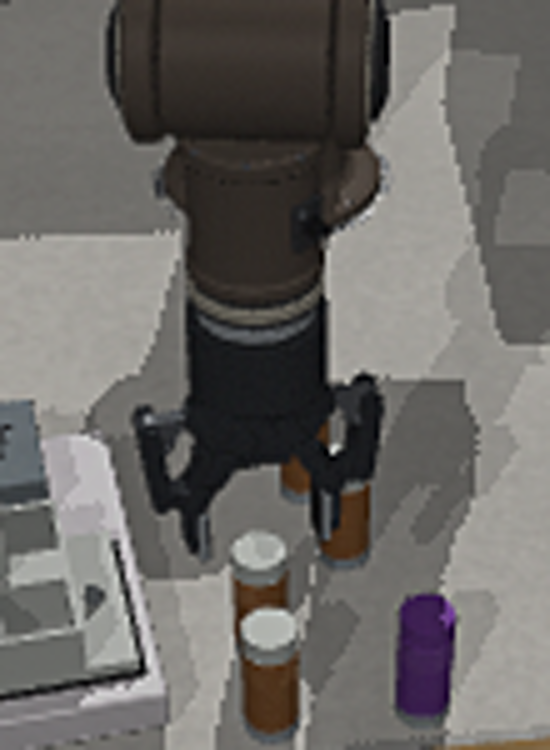

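Emit:
{"fn": "step_arm", "kwargs": {"slide": [[0, -0.1, 2], [0, 0, 2.5], [0, 0, 2.5], [0, 0, 2], [0, 0, 1.4], [0, 0, 0.4], [0, 0, 0], [0, 0, 0]], "turn": [[0, 0, 0], [0, 0, 0], [0, 0, 0], [0, 0, 0], [0, 0, 0], [0, 0, 0], [0, 0, 0], [0, 0, 0]], "grip": [0.5, 0.5, 0.5, 0.5, 0.5, 0.5, 0.5, 0.5]}}

```text
clock: 25.45
position: [661.5, -38.4, 46.8]
tool_rot: [[0.985, 0.17, 0.003], [0.17, -0.985, -0.0], [0.003, 0.001, -1.0]]
force: [-0.4, 0.0, 0.3]
width: 63.9
```

Emit:
{"fn": "step_arm", "kwargs": {"slide": [[0, 0, 0], [0, 0, 0], [0, 0, 0], [0, 0, 0], [0, 0, 0], [0, 0, 0], [0, 0, 0], [0, 0, 0]], "turn": [[0, 0, 0], [0, 0, 0], [0, 0, 0], [0, 0, 0], [0, 0, 0], [0, 0, 0], [0, 0, 0], [0, 0, 0]], "grip": [0, 0, -0.1, -0.2, -0.3, -0.5, -0.6, -0.6], "squeeze": 30}}

```text
clock: 26.25
position: [660.6, -38.0, 46.0]
tool_rot: [[0.985, 0.17, 0.001], [0.17, -0.985, 0.0], [0.001, -0.0, -1.0]]
force: [-0.6, 1.7, 6.0]
width: 35.6
```

```bash
python3 go.py 662 -38.5 46 9.8;  python3 - <<'E'
from h import *
s=imaging.snapshot("scene");crop(s,200,90,110,150,5,"s9.png")
E
```

```text
t 26.25 p [660.6 -38.   46. ] az 9.8 tilt [0.0008 0.0002] F [-0.6  1.7  6. ] w 35.6 j [-7. 34. 94.  0. 52. 73.]
turn rz 0.0 rows 0.0  slide cm 0.13 0.08 -0.0  rows 0.0
```

View pics/s9.png

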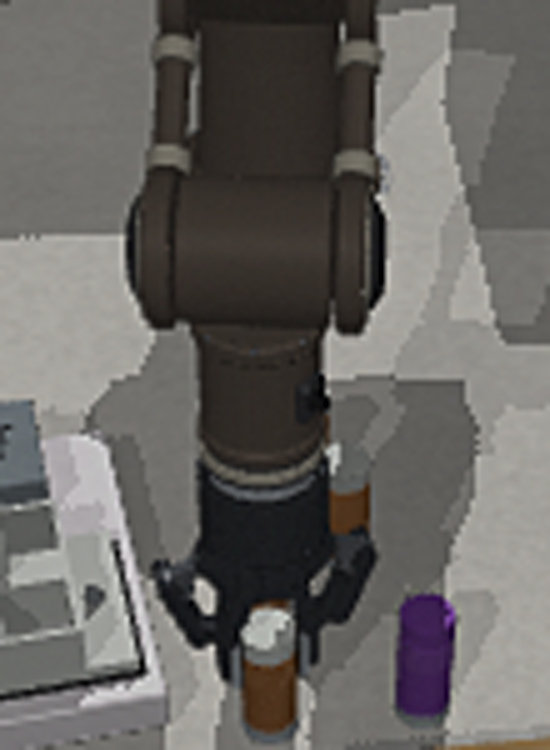

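Emit:
{"fn": "step_arm", "kwargs": {"slide": [[0, 0, -1], [0, 0, -2], [0, 0, -3], [0, 0, -3], [0, 0, -3], [0, 0, -2], [0, 0, 0], [0, 0, 0], [0, 0, 0]], "turn": [[0, 0, 0], [0, 0, 0], [0, 0, 0], [0, 0, 0], [0, 0, 0], [0, 0, 0], [0, 0, 0], [0, 0, 0], [0, 0, 0]], "grip": [-0.6, -0.6, -0.6, -0.6, -0.6, -0.6, -0.6, -0.6, -0.6]}}

```text
clock: 27.2
position: [658.5, -38.1, 182.9]
tool_rot: [[0.985, 0.17, -0.004], [0.17, -0.985, 0.0], [-0.004, -0.001, -1.0]]
force: [0.4, -0.5, -1.8]
width: 35.1
```

```bash
python3 go.py 630.5 -181.2 180 9.8;  python3 - <<'E'
from h import *
s=imaging.snapshot("scene");crop(s,200,60,110,150,5,"s10.png")
E
```

```text
t 27.2 p [658.5 -38.1 182.9] az 9.8 tilt [-0.0042  0.0003] F [ 0.4 -0.5 -1.8] w 35.1 j [-7. 24. 91. -0. 65. 73.]
turn rz 0.0 rows 0.0  slide cm -5.19 13.62 0.29  rows 2.9
```

View pics/s10.png

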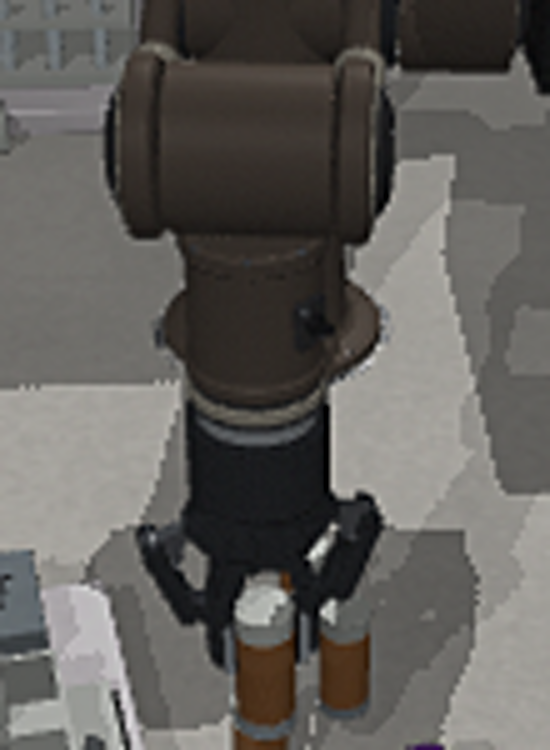

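Run:
```python
from fit import *
p=telemetry.sense()["position"];print(p)
q=px((265,603),5,(200,60));print(back("scene",q,p[2]+44)-p)
q=px((264,735),5,(200,60));print(back("scene",q,p[2]-46)-p-[18,0,0])
```

```text
[658.45228699 -38.09044791 182.64706091]
[ 2.84140306  1.48936175 44.        ]
[ -0.98975856  -1.30113118 -46.        ]
```

Emit:
{"fn": "step_arm", "kwargs": {"slide": [[-0.7, 2, 0], [-0.7, 2, 0], [-0.7, 2, 0], [-0.8, 2, 0], [-0.8, 2, 0], [-0.8, 2, 0], [-0.7, 1.6, 0], [0, 0, 0], [0, 0, 0], [0, 0, 0], [0, 0, 0]], "turn": [[0, 0, 0], [0, 0, 0], [0, 0, 0], [0, 0, 0], [0, 0, 0], [0, 0, 0], [0, 0, 0], [0, 0, 0], [0, 0, 0], [0, 0, 0], [0, 0, 0]], "grip": [-0.6, -0.6, -0.6, -0.6, -0.6, -0.6, -0.6, -0.6, -0.6, -0.6, -0.6]}}

```text
clock: 28.35
position: [632.2, -180.0, 185.1]
tool_rot: [[0.985, 0.171, -0.0], [0.171, -0.985, 0.0], [-0.0, -0.0, -1.0]]
force: [-0.5, 0.0, -1.8]
width: 35.6
```

```bash
python3 go.py 630.5 -181.2 140 9.8;  python3 - <<'E'
from h import *
s=imaging.snapshot("scene");crop(s,150,90,110,150,5,"s11.png")
E
```

```text
t 28.35 p [ 632.2 -180.   185.1] az 9.9 tilt [-0.0002  0.0004] F [-0.5  0.  -1.8] w 35.6 j [-20.  24.  91.   0.  65.  60.]
turn rz 0.001 rows 0.0  slide cm -0.19 0.09 4.51  rows 0.9
```

View pics/s11.png

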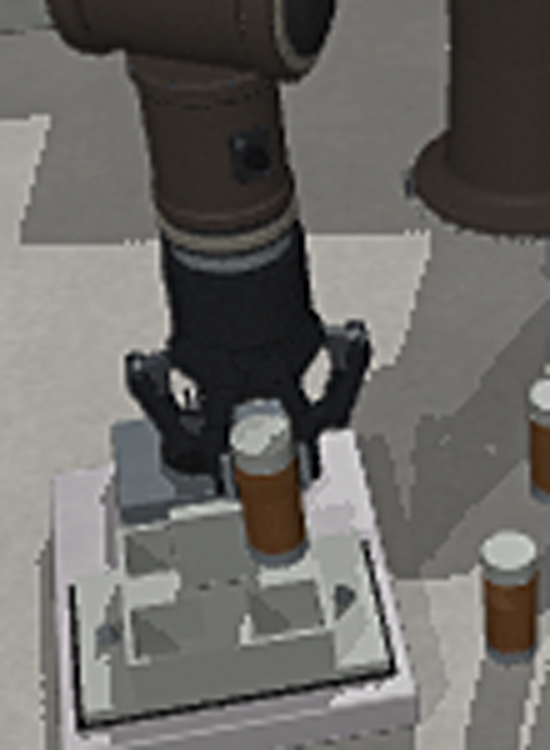

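Emit:
{"fn": "step_arm", "kwargs": {"slide": [[-0.2, 0.1, 1], [0, 0, 2], [0, 0, 1.3], [0, 0, 0], [0, 0, 0], [0, 0, 0]], "turn": [[0, 0, 0], [0, 0, 0], [0, 0, 0], [0, 0, 0], [0, 0, 0], [0, 0, 0]], "grip": [-0.6, -0.6, -0.6, -0.6, -0.6, -0.6]}}

```text
clock: 29.0
position: [631.0, -182.6, 143.1]
tool_rot: [[0.985, 0.17, 0.002], [0.17, -0.985, -0.001], [0.001, 0.001, -1.0]]
force: [-0.3, 0.5, -0.7]
width: 35.4
```

```bash
python3 go.py 630.5 -181.2 97 9.8;  python3 - <<'E'
from h import *
s=imaging.snapshot("scene");crop(s,150,130,110,110,6,"s12.png")
E
```

```text
t 29.0 p [ 631.  -182.6  143.1] az 9.8 tilt [ 0.0015 -0.0005] F [-0.3  0.5 -0.7] w 35.4 j [-20.  26.  93.   0.  61.  60.]
turn rz 0.0 rows 0.0  slide cm -0.02 -0.15 4.61  rows 0.9
```

View pics/s12.png

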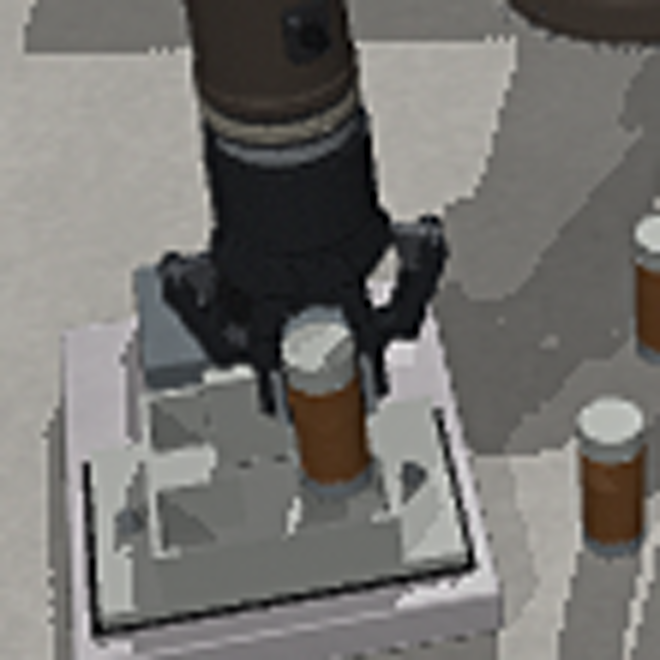

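Looks aligned. Lower slowly.

Emit:
{"fn": "step_arm", "kwargs": {"slide": [[0, -0.1, 0.5], [0, 0, 0.5], [0, 0, 0.5], [0, 0, 0.5], [0, 0, 0], [0, 0, 0]], "turn": [[0, 0, 0], [0, 0, 0], [0, 0, 0], [0, 0, 0], [0, 0, 0], [0, 0, 0]], "grip": [-0.6, -0.6, -0.6, -0.6, -0.6, -0.6]}}

```text
clock: 29.65
position: [629.8, -181.3, 121.8]
tool_rot: [[0.985, 0.17, -0.001], [0.17, -0.985, 0.0], [-0.001, -0.0, -1.0]]
force: [-0.5, 0.1, -0.4]
width: 35.3
```

```bash
python3 go.py 630.5 -181.2 97 9.8
```

```text
t 29.65 p [ 629.8 -181.3  121.8] az 9.8 tilt [-0.0007  0.0002] F [-0.5  0.1 -0.4] w 35.3 j [-20.  27.  94.  -0.  59.  60.]
turn rz 0.0 rows 0.0  slide cm 0.07 -0.0 2.48  rows 0.5
```

Emit:
{"fn": "step_arm", "kwargs": {"slide": [[0, 0, 0.5], [0, 0, 0.5], [0, 0, 0.5], [0, 0, 0.4], [0, 0, 0.3], [0, 0, 0], [0, 0, 0]], "turn": [[0, 0, 0], [0, 0, 0], [0, 0, 0], [0, 0, 0], [0, 0, 0], [0, 0, 0], [0, 0, 0]], "grip": [-0.6, -0.6, -0.6, -0.6, -0.6, -0.6, -0.6]}}

```text
clock: 30.35
position: [630.1, -181.4, 100.2]
tool_rot: [[0.985, 0.17, -0.0], [0.17, -0.985, 0.0], [-0.0, -0.0, -1.0]]
force: [0.4, -0.1, -1.1]
width: 35.1
```

```bash
python3 go.py 630.5 -181.2 97 9.8
```

```text
t 30.35 p [ 630.1 -181.4  100.2] az 9.8 tilt [-0.0001  0.    ] F [ 0.4 -0.1 -1.1] w 35.1 j [-20.  29.  94.  -0.  57.  60.]
turn rz 0.0 rows 0.0  slide cm 0.04 -0.01 0.32  rows 0.1
```

Emit:
{"fn": "step_arm", "kwargs": {"slide": [[0, 0, 0.3], [0, 0, 0], [0, 0, 0], [0, 0, 0], [0, 0, 0], [0, 0, 0], [0, 0, 0], [0, 0, -2], [0, 0, -4], [0, 0, -4], [0, 0, -2], [0, 0, 0]], "turn": [[0, 0, 0], [0, 0, 0], [0, 0, 0], [0, 0, 0], [0, 0, 0], [0, 0, 0], [0, 0, 0], [0, 0, 0], [0, 0, 0], [0, 0, 0], [0, 0, 0], [0, 0, 0]], "grip": [-0.6, -0.6, 0, 0.15, 0.15, 0.15, 0.15, 0.15, 0.15, 0.15, 0.15, 0.15]}}

```text
clock: 31.55
position: [633.1, -182.4, 222.6]
tool_rot: [[0.985, 0.17, 0.009], [0.17, -0.985, -0.003], [0.008, 0.005, -1.0]]
force: [0.9, -0.5, -0.1]
width: 49.1
```

```bash
python3 go.py 592.5 -40 180 9.8
python3 - <<'E'
from h import *
s=imaging.snapshot("scene");crop(s,150,90,150,150,5,"s13.png")
t=imaging.snapshot("top");crop(t,230,160,60,80,8,"t13.png")
E
```

```text
t 31.55 p [ 633.1 -182.4  222.6] az 9.8 tilt [ 0.009  -0.0033] F [ 0.9 -0.5 -0.1] w 49.1 j [-20.  21.  90.  -0.  68.  60.]
turn rz 0.0 rows 0.0  slide cm -1.57 -14.73 4.26  rows 3.1
```

View pics/s13.png

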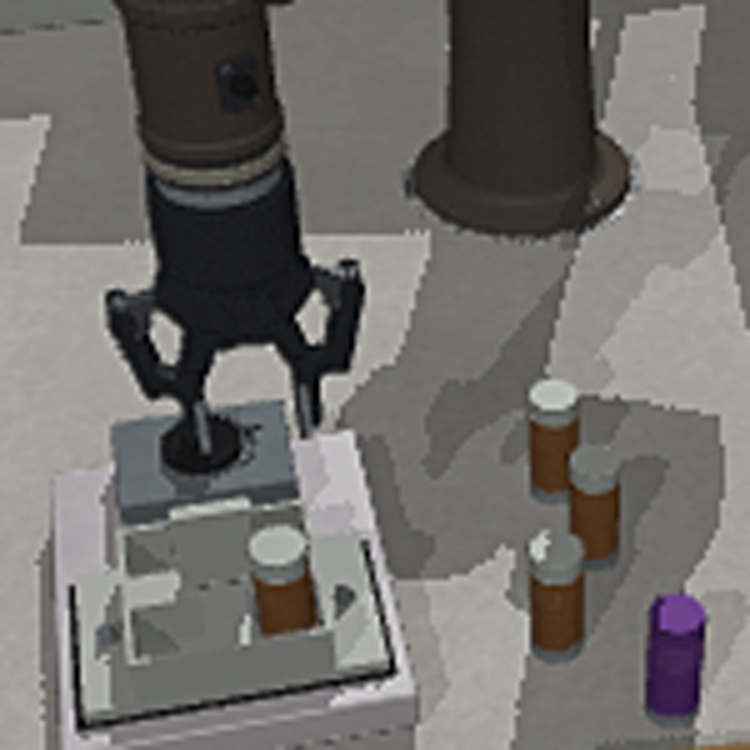

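View pics/t13.png

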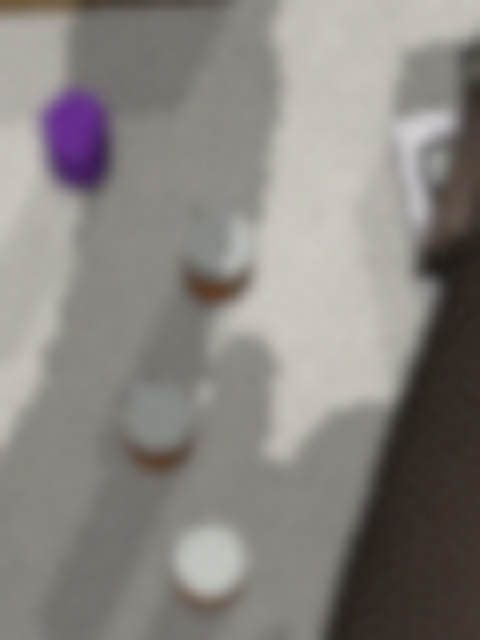

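```bash
python3 - <<'E'
from fit import *
print(back("top",px((218,244),8,(230,160)),90),back("scene",px((557,553),5,(150,90)),90),back("scene",px((556,661),5,(150,90)),0)-[18,0,0])
E
python3 go.py 593 -11.5 150 9.8
```

```text
[592.15227711 -10.32525951  90.        ] [601.13714441  -8.94761202  90.        ] [593.37851738 -10.36205211   0.        ]
t 31.65 p [ 630.  -181.4  217.4] az 9.8 tilt [ 0.0004 -0.0002] F [ 0.2 -0.2 -0.4] w 49.3 j [-20.  22.  90.  -0.  68.  60.]
turn rz 0.0 rows 0.0  slide cm -0.76 -17.37 6.74  rows 3.7
```

Emit:
{"fn": "step_arm", "kwargs": {"slide": [[-0.1, -2.5, 0], [-0.1, -3, 0], [-0.1, -3, 0], [-0.1, -3, 0], [-0.1, -3, 0], [-0.1, -3, 1], [0, 0, 3], [0, 0, 2.5], [0, 0, 0], [0, 0, 0], [0, 0, 0]], "turn": [[0, 0, 0], [0, 0, 0], [0, 0, 0], [0, 0, 0], [0, 0, 0], [0, 0, 0], [0, 0, 0], [0, 0, 0], [0, 0, 0], [0, 0, 0], [0, 0, 0]], "grip": [0.5, 0.5, 0.5, 0.5, 0.5, 0.5, 0.5, 0.5, 0.5, 0.5, 0.5]}}

```text
clock: 32.75
position: [595.0, -10.3, 152.9]
tool_rot: [[0.985, 0.17, 0.001], [0.17, -0.985, -0.0], [0.001, 0.0, -1.0]]
force: [0.2, -0.4, 0.4]
width: 64.3
```

```bash
python3 - <<'E'
from h import *
s=imaging.snapshot("scene");crop(s,200,90,110,150,5,"s14.png")
E
python3 go.py 594 -10.3 46 9.8
```

```text
t 32.8 p [595.5 -10.4 153.5] az 9.8 tilt [ 0.0022 -0.0002] F [0.3 0.4 0.3] w 64.0 j [ -5.  19. 101.  -0.  59.  75.]
turn rz -0.0 rows 0.0  slide cm -0.14 -0.03 10.75  rows 2.1
```

View pics/s14.png

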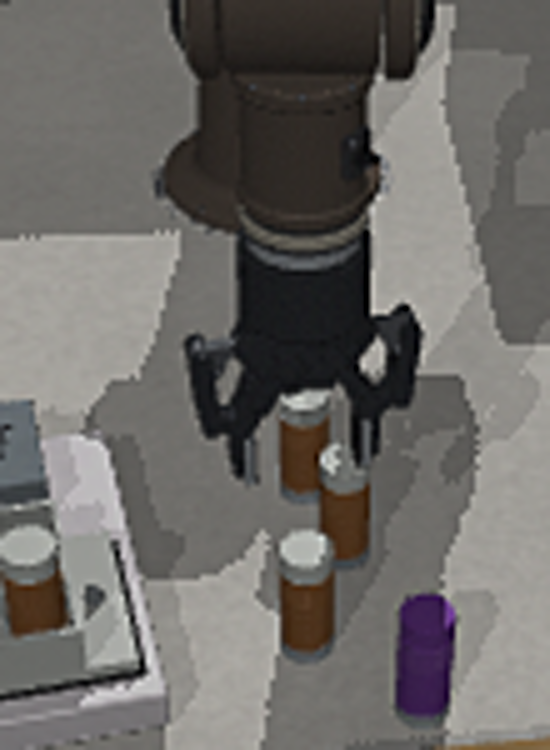

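Emit:
{"fn": "step_arm", "kwargs": {"slide": [[0, 0, 2], [0, 0, 2.5], [0, 0, 2.5], [0, 0, 2], [0, 0, 1.2], [0, 0, 0.4], [0, 0, 0], [0, 0, 0], [0, 0, 0]], "turn": [[0, 0, 0], [0, 0, 0], [0, 0, 0], [0, 0, 0], [0, 0, 0], [0, 0, 0], [0, 0, 0], [0, 0, 0], [0, 0, 0]], "grip": [0.5, 0.5, 0.5, 0.5, 0.5, 0.5, 0.5, 0.5, 0.5]}}

```text
clock: 33.7
position: [595.6, -10.1, 47.7]
tool_rot: [[0.985, 0.17, 0.003], [0.17, -0.985, -0.0], [0.002, 0.001, -1.0]]
force: [0.2, -0.3, 0.0]
width: 63.9
```

Emit:
{"fn": "step_arm", "kwargs": {"slide": [[0, 0, 0], [0, 0, 0], [0, 0, 0], [0, 0, 0], [0, 0, 0], [0, 0, 0], [0, 0, 0], [0, 0, 0]], "turn": [[0, 0, 0], [0, 0, 0], [0, 0, 0], [0, 0, 0], [0, 0, 0], [0, 0, 0], [0, 0, 0], [0, 0, 0]], "grip": [0, 0, -0.1, -0.2, -0.3, -0.5, -0.6, -0.6]}}

```text
clock: 34.5
position: [594.6, -9.9, 46.6]
tool_rot: [[0.985, 0.17, 0.0], [0.17, -0.985, 0.0], [0.0, -0.0, -1.0]]
force: [-0.5, 0.5, 2.9]
width: 35.4
```

Emit:
{"fn": "step_arm", "kwargs": {"slide": [[0, 0, -1], [0, 0, -2], [0, 0, -3], [0, 0, -3], [0, 0, -3], [0, 0, -2], [0, 0, 0], [0, 0, 0], [0, 0, 0]], "turn": [[0, 0, 0], [0, 0, 0], [0, 0, 0], [0, 0, 0], [0, 0, 0], [0, 0, 0], [0, 0, 0], [0, 0, 0], [0, 0, 0]], "grip": [-0.6, -0.6, -0.6, -0.6, -0.6, -0.6, -0.6, -0.6, -0.6]}}

```text
clock: 35.4
position: [592.8, -9.9, 184.3]
tool_rot: [[0.985, 0.17, -0.004], [0.17, -0.985, 0.0], [-0.004, -0.001, -1.0]]
force: [-0.0, 0.8, -2.0]
width: 35.1
```

```bash
python3 - <<'E'
from h import *
s=imaging.snapshot("scene");crop(s,200,60,110,150,5,"s15.png")
E
python3 go.py 559.6 -193.4 180 9.8
```

```text
t 35.45 p [592.8  -9.9 184.1] az 9.8 tilt [-0.004   0.0003] F [ 0.3 -0.4 -1.2] w 35.4 j [ -5.  17. 100.  -0.  63.  75.]
turn rz 0.0 rows 0.0  slide cm -6.39 17.52 0.41  rows 3.7
```

View pics/s15.png

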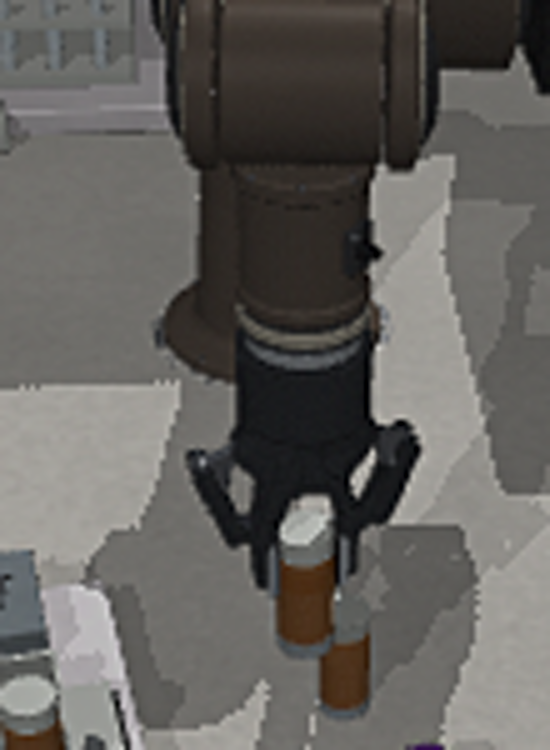

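Emit:
{"fn": "step_arm", "kwargs": {"slide": [[-0.8, 2, 0], [-0.8, 2.5, 0], [-0.8, 2.5, 0], [-0.8, 2.5, 0], [-0.8, 2.5, 0], [-0.8, 2.5, 0], [-0.8, 2, 0], [-0.7, 1, 0], [0, 0, 0], [0, 0, 0], [0, 0, 0], [0, 0, 0]], "turn": [[0, 0, 0], [0, 0, 0], [0, 0, 0], [0, 0, 0], [0, 0, 0], [0, 0, 0], [0, 0, 0], [0, 0, 0], [0, 0, 0], [0, 0, 0], [0, 0, 0], [0, 0, 0]], "grip": [-0.6, -0.6, -0.6, -0.6, -0.6, -0.6, -0.6, -0.6, -0.6, -0.6, -0.6, -0.6]}}

```text
clock: 36.65
position: [562.3, -192.1, 186.2]
tool_rot: [[0.985, 0.172, -0.0], [0.172, -0.985, 0.0], [-0.0, -0.0, -1.0]]
force: [0.9, 0.3, -0.3]
width: 35.4
```

```bash
python3 - <<'E'
from fit import *
p=np.array([592.8,-9.9,184])
q=px((307,522),5,(200,60));print(back("scene",q,p[2]+44)-p)
q=px((305,656),5,(200,60));print(back("scene",q,p[2]-46)-p-[18,0,0])
E
python3 go.py 559.6 -193.4 143 9.8
```

```text
[-1.91221711  1.72234427 44.        ]
[ -1.48327848  -0.81576138 -46.        ]
t 36.65 p [ 562.3 -192.1  186.2] az 9.9 tilt [-0.0001  0.0003] F [ 0.9  0.3 -0.3] w 35.4 j [-23.  17. 100.   0.  63.  57.]
turn rz 0.001 rows 0.0  slide cm -0.29 0.09 4.32  rows 0.9
```

Emit:
{"fn": "step_arm", "kwargs": {"slide": [[-0.1, 0.1, 1], [0, 0, 2], [0, 0, 1.2], [0, 0, 0], [0, 0, 0], [0, 0, 0], [0, 0, 0]], "turn": [[0, 0, 0], [0, 0, 0], [0, 0, 0], [0, 0, 0], [0, 0, 0], [0, 0, 0], [0, 0, 0]], "grip": [-0.6, -0.6, -0.6, -0.6, -0.6, -0.6, -0.6]}}

```text
clock: 37.35
position: [562.0, -194.6, 145.3]
tool_rot: [[0.985, 0.17, 0.002], [0.17, -0.985, -0.001], [0.002, 0.001, -1.0]]
force: [0.2, -0.2, -0.8]
width: 35.4
```

```bash
python3 go.py 561.6 -193 97 9.8;  python3 - <<'E'
from h import *
s=imaging.snapshot("scene");crop(s,150,110,110,110,6,"s16.png")
E
```

```text
t 37.35 p [ 562.  -194.6  145.3] az 9.8 tilt [ 0.0017 -0.0008] F [ 0.2 -0.2 -0.8] w 35.4 j [-23.  20. 102.  -0.  58.  57.]
turn rz 0.0 rows 0.0  slide cm -0.01 -0.17 4.83  rows 1.0
```

View pics/s16.png

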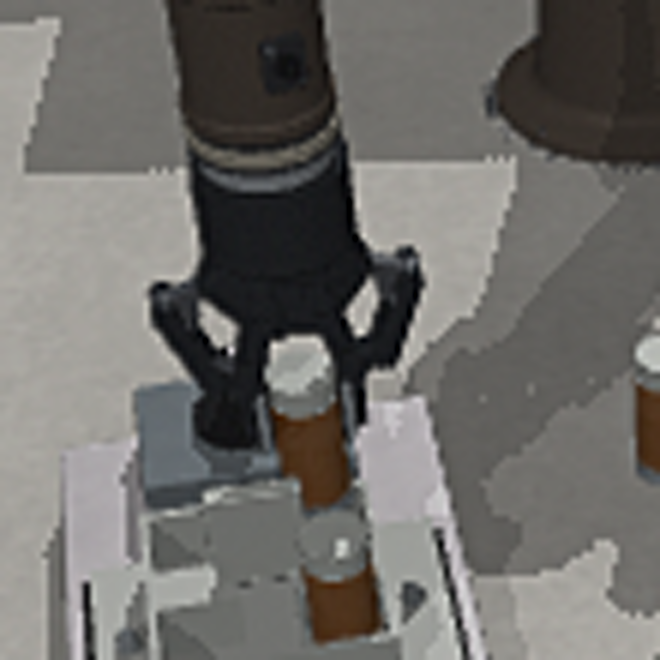

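Emit:
{"fn": "step_arm", "kwargs": {"slide": [[0, -0.1, 0.5], [0, 0, 0.5], [0, 0, 0.5], [0, 0, 0.5], [0, 0, 0], [0, 0, 0]], "turn": [[0, 0, 0], [0, 0, 0], [0, 0, 0], [0, 0, 0], [0, 0, 0], [0, 0, 0]], "grip": [-0.6, -0.6, -0.6, -0.6, -0.6, -0.6]}}

```text
clock: 38.0
position: [560.9, -193.2, 123.9]
tool_rot: [[0.985, 0.17, -0.001], [0.17, -0.985, 0.0], [-0.001, -0.0, -1.0]]
force: [0.2, -0.5, -2.0]
width: 35.0
```

```bash
python3 go.py 561.6 -193 97 9.8;  python3 - <<'E'
from h import *
s=imaging.snapshot("scene");crop(s,150,110,110,110,6,"s17.png")
E
```

```text
t 38.0 p [ 560.9 -193.2  123.9] az 9.8 tilt [-0.0006  0.0003] F [ 0.2 -0.5 -2. ] w 35.0 j [-23.  21. 103.  -0.  56.  57.]
turn rz 0.0 rows 0.0  slide cm 0.07 -0.01 2.69  rows 0.5
```

View pics/s17.png

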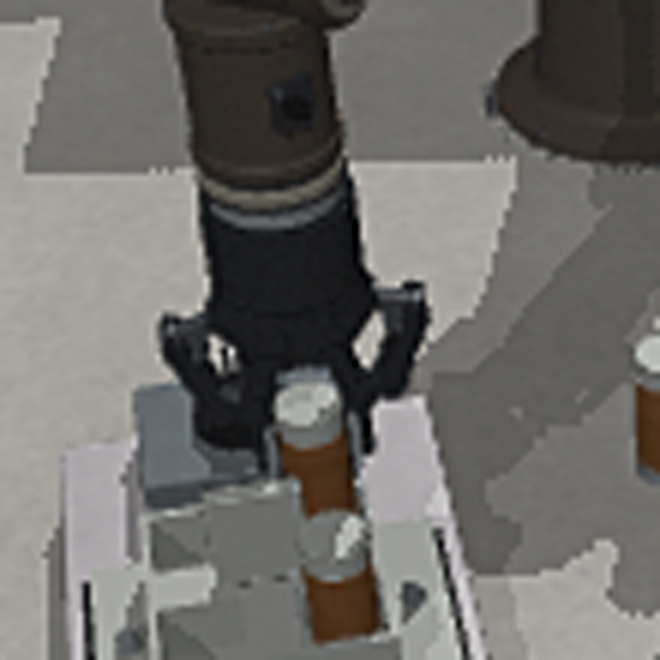

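Emit:
{"fn": "step_arm", "kwargs": {"slide": [[0, 0, 0.5], [0, 0, 0.5], [0, 0, 0.5], [0, 0, 0.5], [0, 0, 0.4], [0, 0, 0.2], [0, 0, 0], [0, 0, 0]], "turn": [[0, 0, 0], [0, 0, 0], [0, 0, 0], [0, 0, 0], [0, 0, 0], [0, 0, 0], [0, 0, 0], [0, 0, 0]], "grip": [-0.6, -0.6, -0.6, -0.6, -0.6, -0.6, -0.6, -0.6]}}

```text
clock: 38.85
position: [561.2, -193.4, 98.3]
tool_rot: [[0.985, 0.17, 0.0], [0.17, -0.985, -0.0], [0.0, 0.0, -1.0]]
force: [-0.6, 0.7, -1.0]
width: 35.4
```

```bash
python3 go.py 561.6 -193 97 9.8
```

```text
t 38.85 p [ 561.2 -193.4   98.3] az 9.8 tilt [ 0.0002 -0.0001] F [-0.6  0.7 -1. ] w 35.4 j [-23.  23. 103.   0.  54.  57.]
turn rz -0.0 rows 0.0  slide cm 0.04 -0.03 0.13  rows 0.0
```

Emit:
{"fn": "step_arm", "kwargs": {"slide": [[0, 0, 0.1], [0, 0, 0], [0, 0, 0], [0, 0, 0], [0, 0, 0], [0, 0, 0], [0, 0, 0], [0, 0, -2], [0, 0, -4], [0, 0, -4], [0, 0, -2], [0, 0, 0], [0, 0, 0], [0, 0, 0]], "turn": [[0, 0, 0], [0, 0, 0], [0, 0, 0], [0, 0, 0], [0, 0, 0], [0, 0, 0], [0, 0, 0], [0, 0, 0], [0, 0, 0], [0, 0, 0], [0, 0, 0], [0, 0, 0], [0, 0, 0], [0, 0, 0]], "grip": [-0.6, -0.6, 0, 0.15, 0.15, 0.15, 0.15, 0.15, 0.15, 0.15, 0.15, 0.15, 0.15, 0.15]}}

```text
clock: 40.25
position: [559.8, -192.8, 215.3]
tool_rot: [[0.985, 0.17, -0.003], [0.17, -0.985, 0.001], [-0.003, -0.002, -1.0]]
force: [-0.4, -0.2, -0.7]
width: 48.9
```

```bash
python3 go.py 509.5 22 180 9.8
python3 - <<'E'
from h import *
s=imaging.snapshot("scene");crop(s,150,90,150,150,5,"s18.png")
t=imaging.snapshot("top");crop(t,230,160,60,80,8,"t18.png")
E
```

```text
t 40.25 p [ 559.8 -192.8  215.3] az 9.8 tilt [-0.0033  0.0014] F [-0.4 -0.2 -0.7] w 48.9 j [-23.  15.  99.   0.  66.  57.]
turn rz 0.0 rows 0.0  slide cm -1.3 -22.02 3.53  rows 4.5
```

View pics/s18.png

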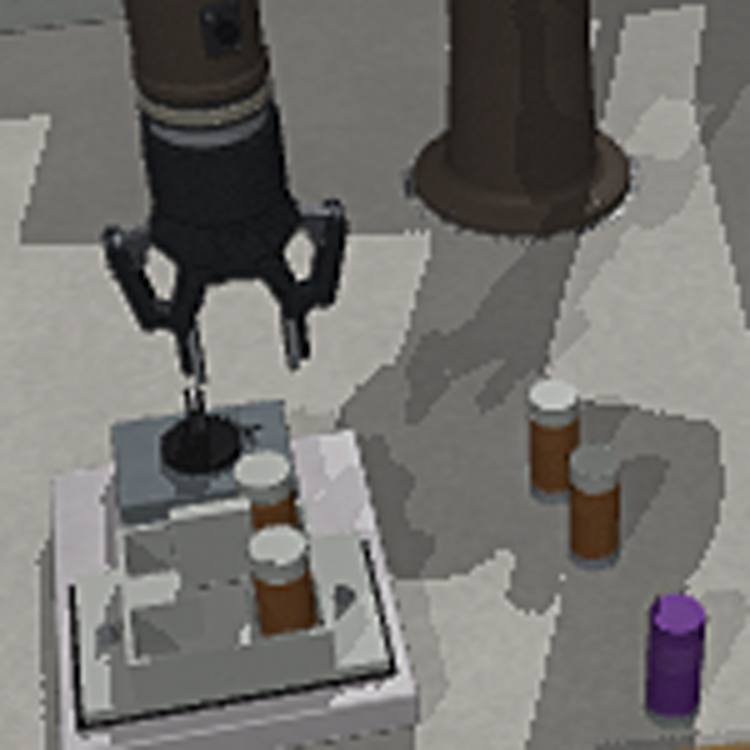

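View pics/t18.png

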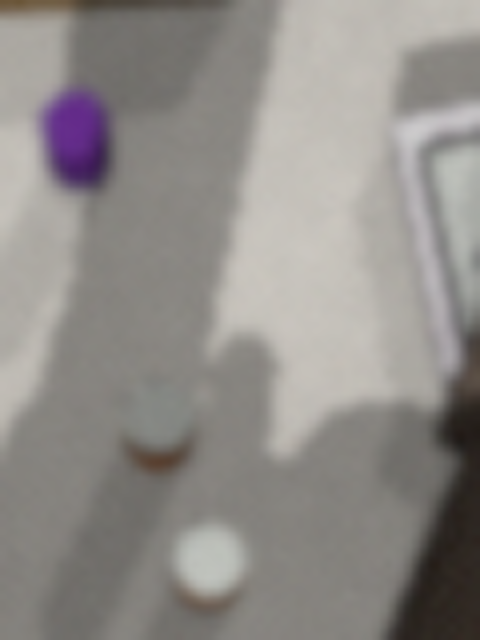

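Emit:
{"fn": "step_arm", "kwargs": {"slide": [[-0.2, -2.5, 0], [-0.2, -3.5, 0], [-0.2, -3.5, 0], [-0.2, -3.5, 0], [-0.2, -3.5, 0], [-0.2, -3.5, 0], [-0.2, -2, 1], [0, 0, 3], [0, 0, 2], [0, 0, 0], [0, 0, 0], [0, 0, 0]], "turn": [[0, 0, 0], [0, 0, 0], [0, 0, 0], [0, 0, 0], [0, 0, 0], [0, 0, 0], [0, 0, 0], [0, 0, 0], [0, 0, 0], [0, 0, 0], [0, 0, 0], [0, 0, 0]], "grip": [0.5, 0.5, 0.5, 0.5, 0.5, 0.5, 0.5, 0.5, 0.5, 0.5, 0.5, 0.5]}}

```text
clock: 41.55
position: [510.8, 20.9, 158.1]
tool_rot: [[0.985, 0.17, 0.002], [0.17, -0.985, -0.0], [0.002, 0.0, -1.0]]
force: [-0.2, 0.1, 0.6]
width: 63.8
```

```bash
python3 - <<'E'
from h import *
s=imaging.snapshot("scene");crop(s,200,70,110,150,5,"s19.png")
E
python3 go.py 508 22 46 9.8
```

```text
t 41.6 p [511.   20.9 158.4] az 9.8 tilt [ 0.0022 -0.0001] F [0.5 0.4 0.7] w 64.1 j [ -3.  10. 112.   0.  57.  78.]
turn rz -0.0 rows 0.0  slide cm -0.27 -0.16 11.24  rows 2.2
```

View pics/s19.png

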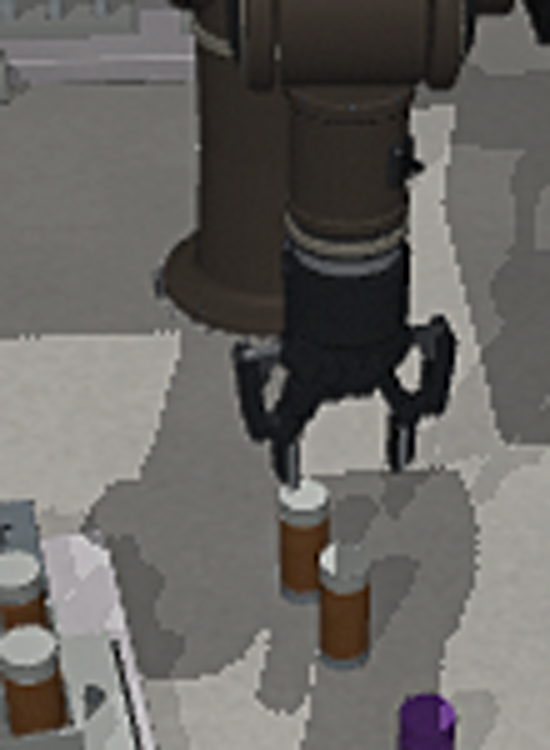

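Emit:
{"fn": "step_arm", "kwargs": {"slide": [[-0.2, -0.1, 2], [0, 0, 2.5], [0, 0, 2.5], [0, 0, 2], [0, 0, 1.6], [0, 0, 0.5], [0, 0, 0], [0, 0, 0], [0, 0, 0]], "turn": [[0, 0, 0], [0, 0, 0], [0, 0, 0], [0, 0, 0], [0, 0, 0], [0, 0, 0], [0, 0, 0], [0, 0, 0], [0, 0, 0]], "grip": [0.5, 0.5, 0.5, 0.5, 0.5, 0.5, 0.5, 0.5, 0.5]}}

```text
clock: 42.5
position: [509.0, 21.6, 47.6]
tool_rot: [[0.985, 0.17, 0.003], [0.17, -0.985, -0.0], [0.003, 0.001, -1.0]]
force: [-0.8, -0.4, -0.1]
width: 64.1
```

Emit:
{"fn": "step_arm", "kwargs": {"slide": [[0, 0, 0], [0, 0, 0], [0, 0, 0], [0, 0, 0], [0, 0, 0], [0, 0, 0], [0, 0, 0], [0, 0, 0]], "turn": [[0, 0, 0], [0, 0, 0], [0, 0, 0], [0, 0, 0], [0, 0, 0], [0, 0, 0], [0, 0, 0], [0, 0, 0]], "grip": [0, 0, -0.1, -0.2, -0.3, -0.5, -0.6, -0.6]}}

```text
clock: 43.3
position: [508.0, 21.9, 46.6]
tool_rot: [[0.985, 0.17, 0.001], [0.17, -0.985, 0.0], [0.001, -0.0, -1.0]]
force: [-0.3, 2.4, 6.6]
width: 35.2
```

Emit:
{"fn": "step_arm", "kwargs": {"slide": [[0, 0, -1], [0, 0, -2], [0, 0, -3], [0, 0, -3], [0, 0, -3], [0, 0, -3], [0, 0, -1.5], [0, 0, 0], [0, 0, 0], [0, 0, 0]], "turn": [[0, 0, 0], [0, 0, 0], [0, 0, 0], [0, 0, 0], [0, 0, 0], [0, 0, 0], [0, 0, 0], [0, 0, 0], [0, 0, 0], [0, 0, 0]], "grip": [-0.6, -0.6, -0.6, -0.6, -0.6, -0.6, -0.6, -0.6, -0.6, -0.6]}}

```text
clock: 44.3
position: [506.2, 21.6, 209.5]
tool_rot: [[0.985, 0.17, -0.004], [0.17, -0.985, -0.0], [-0.004, -0.001, -1.0]]
force: [0.1, -0.2, -1.6]
width: 35.4
```

```bash
python3 - <<'E'
from h import *
s=imaging.snapshot("scene");crop(s,200,50,110,150,5,"s20.png")
E
python3 go.py 642.8 -252.2 215 9.8
```

```text
t 44.35 p [506.3  21.7 209.4] az 9.8 tilt [-0.0037 -0.    ] F [ 0.5  0.6 -1.7] w 35.3 j [ -2.   6. 110.  -0.  64.  78.]
turn rz 0.0 rows 0.0  slide cm 8.79 29.31 -0.56  rows 6.1
```

View pics/s20.png

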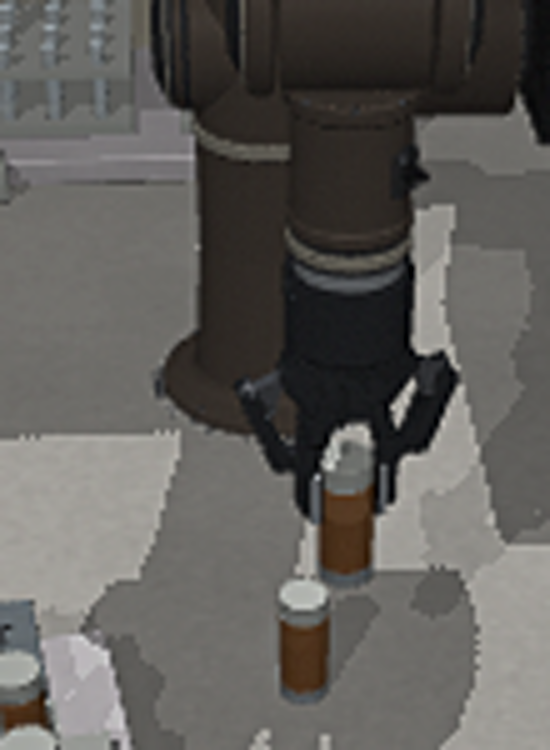

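Run:
```python
from fit import *
p=np.array([506.3,21.7,209.4])
q=px((350,453),5,(200,50));print(back("scene",q,p[2]+44)-p)
q=px((345,584),5,(200,50));print(back("scene",q,p[2]-46)-p-[18,0,0])
```

```text
[-0.08125097  2.49553139 44.        ]
[ -2.20515695  -0.67686877 -46.        ]
```

Emit:
{"fn": "step_arm", "kwargs": {"slide": [[0.8, 2, -0.5], [0.8, 3, -0.5], [0.8, 3, 0], [0.8, 3, 0], [0.8, 3, 0], [0.8, 3, 0], [0.8, 3, 0], [0.8, 3, 0], [0.8, 3, 0], [0.8, 2.5, 0], [0.6, 0.7, 0], [0, 0, 0], [0, 0, 0], [0, 0, 0], [0, 0, 0]], "turn": [[0, 0, 0], [0, 0, 0], [0, 0, 0], [0, 0, 0], [0, 0, 0], [0, 0, 0], [0, 0, 0], [0, 0, 0], [0, 0, 0], [0, 0, 0], [0, 0, 0], [0, 0, 0], [0, 0, 0], [0, 0, 0], [0, 0, 0]], "grip": [-0.6, -0.6, -0.6, -0.6, -0.6, -0.6, -0.6, -0.6, -0.6, -0.6, -0.6, -0.6, -0.6, -0.6, -0.6]}}

```text
clock: 45.85
position: [641.9, -250.0, 221.3]
tool_rot: [[0.985, 0.171, -0.0], [0.171, -0.985, 0.0], [-0.0, -0.0, -1.0]]
force: [-0.1, 0.2, -1.4]
width: 35.2
```

```bash
python3 go.py 642.8 -252.2 143 9.8
python3 - <<'E'
from h import *
s=imaging.snapshot("scene");crop(s,150,80,110,150,5,"s21.png")
E
```

```text
t 45.85 p [ 641.9 -250.   221.3] az 9.9 tilt [-0.0005  0.0004] F [-0.1  0.2 -1.4] w 35.2 j [-25.  25.  85.   0.  70.  55.]
turn rz 0.001 rows 0.0  slide cm 0.06 0.23 7.83  rows 1.6
```

View pics/s21.png

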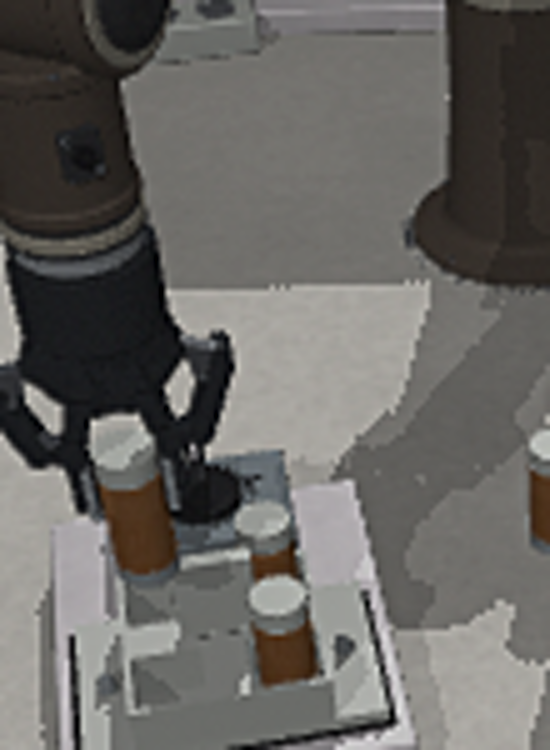

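Emit:
{"fn": "step_arm", "kwargs": {"slide": [[0.1, 0.1, 1.5], [0, 0, 2.5], [0, 0, 2.2], [0, 0, 1.5], [0, 0, 0], [0, 0, 0], [0, 0, 0], [0, 0, 0]], "turn": [[0, 0, 0], [0, 0, 0], [0, 0, 0], [0, 0, 0], [0, 0, 0], [0, 0, 0], [0, 0, 0], [0, 0, 0]], "grip": [-0.6, -0.6, -0.6, -0.6, -0.6, -0.6, -0.6, -0.6]}}

```text
clock: 46.7
position: [644.5, -252.7, 146.1]
tool_rot: [[0.985, 0.17, 0.003], [0.17, -0.985, -0.001], [0.003, 0.002, -1.0]]
force: [-0.4, -0.9, -1.8]
width: 35.3
```

```bash
python3 go.py 643.8 -252.2 97 9.8
python3 - <<'E'
from h import *
s=imaging.snapshot("scene");crop(s,150,120,110,120,5,"s22.png")
E
```

```text
t 46.7 p [ 644.5 -252.7  146.1] az 9.8 tilt [ 0.0028 -0.0013] F [-0.4 -0.9 -1.8] w 35.3 j [-25.  29.  87.  -0.  63.  55.]
turn rz 0.0 rows 0.0  slide cm -0.06 -0.06 4.91  rows 1.0
```

View pics/s22.png

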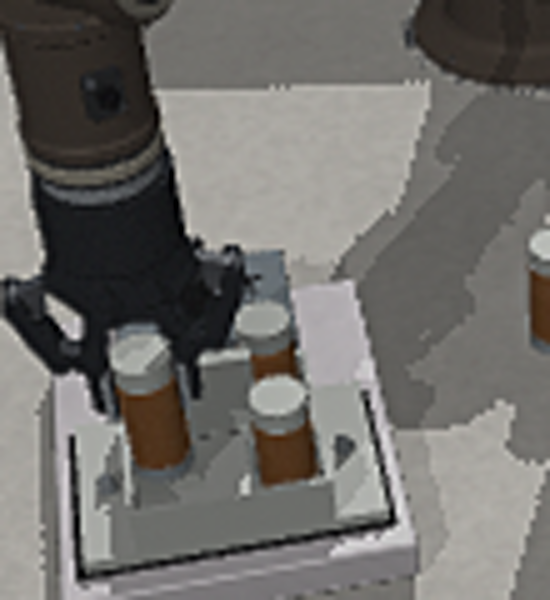

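Emit:
{"fn": "step_arm", "kwargs": {"slide": [[0, 0, 0.6], [0, 0, 0.6], [0, 0, 0.6], [0, 0, 0.5], [0, 0, 0], [0, 0, 0], [0, 0, 0]], "turn": [[0, 0, 0], [0, 0, 0], [0, 0, 0], [0, 0, 0], [0, 0, 0], [0, 0, 0], [0, 0, 0]], "grip": [-0.6, -0.6, -0.6, -0.6, -0.6, -0.6, -0.6]}}

```text
clock: 47.45
position: [643.6, -252.3, 121.5]
tool_rot: [[0.985, 0.17, 0.0], [0.17, -0.985, -0.0], [0.0, 0.0, -1.0]]
force: [-0.6, -0.0, -1.3]
width: 35.2
```

```bash
python3 go.py 643.8 -252.2 97 9.8
```

```text
t 47.45 p [ 643.6 -252.3  121.5] az 9.8 tilt [ 0.0005 -0.0002] F [-0.6 -0.  -1.3] w 35.2 j [-25.  31.  88.  -0.  61.  55.]
turn rz 0.0 rows 0.0  slide cm 0.02 -0.01 2.45  rows 0.5
```

Emit:
{"fn": "step_arm", "kwargs": {"slide": [[0, 0, 0.5], [0, 0, 0.5], [0, 0, 0.5], [0, 0, 0.5], [0, 0, 0.4], [0, 0, 0], [0, 0, 0]], "turn": [[0, 0, 0], [0, 0, 0], [0, 0, 0], [0, 0, 0], [0, 0, 0], [0, 0, 0], [0, 0, 0]], "grip": [-0.6, -0.6, -0.6, -0.6, -0.6, -0.6, -0.6]}}

```text
clock: 48.15
position: [643.4, -252.2, 97.1]
tool_rot: [[0.985, 0.17, -0.0], [0.17, -0.985, -0.0], [-0.0, 0.0, -1.0]]
force: [-0.8, 0.3, -0.8]
width: 35.2
```

```bash
python3 go.py 643.8 -252.2 97 9.8
```

```text
t 48.15 p [ 643.4 -252.2   97.1] az 9.8 tilt [-0.     -0.0001] F [-0.8  0.3 -0.8] w 35.2 j [-25.  33.  89.  -0.  59.  55.]
turn rz 0.0 rows 0.0  slide cm 0.04 0.01 0.01  rows 0.0
```

Release, rise; then jar D.

Emit:
{"fn": "step_arm", "kwargs": {"slide": [[0, 0, 0], [0, 0, 0], [0, 0, 0], [0, 0, 0], [0, 0, 0], [0, 0, -2], [0, 0, -4], [0, 0, -4], [0, 0, -2], [0, 0, 0], [0, 0, 0], [0, 0, 0]], "turn": [[0, 0, 0], [0, 0, 0], [0, 0, 0], [0, 0, 0], [0, 0, 0], [0, 0, 0], [0, 0, 0], [0, 0, 0], [0, 0, 0], [0, 0, 0], [0, 0, 0], [0, 0, 0]], "grip": [0, 0.15, 0.15, 0.15, 0.15, 0.15, 0.15, 0.15, 0.15, 0.15, 0.15, 0.15]}}

```text
clock: 49.35
position: [641.8, -251.5, 214.6]
tool_rot: [[0.985, 0.17, -0.004], [0.17, -0.985, 0.002], [-0.004, -0.003, -1.0]]
force: [-0.8, -0.9, -0.8]
width: 49.3
```

```bash
python3 go.py 434.5 -2 215 9.8
python3 - <<'E'
from h import *
s=imaging.snapshot("scene");crop(s,150,90,150,150,5,"s23.png")
t=imaging.snapshot("top");crop(t,230,160,60,80,8,"t23.png")
E
```

```text
t 49.35 p [ 641.8 -251.5  214.6] az 9.8 tilt [-0.004   0.0019] F [-0.8 -0.9 -0.8] w 49.3 j [-25.  26.  85.  -0.  70.  55.]
turn rz 0.0 rows 0.0  slide cm -16.19 -28.12 -0.04  rows 6.5
```

View pics/s23.png

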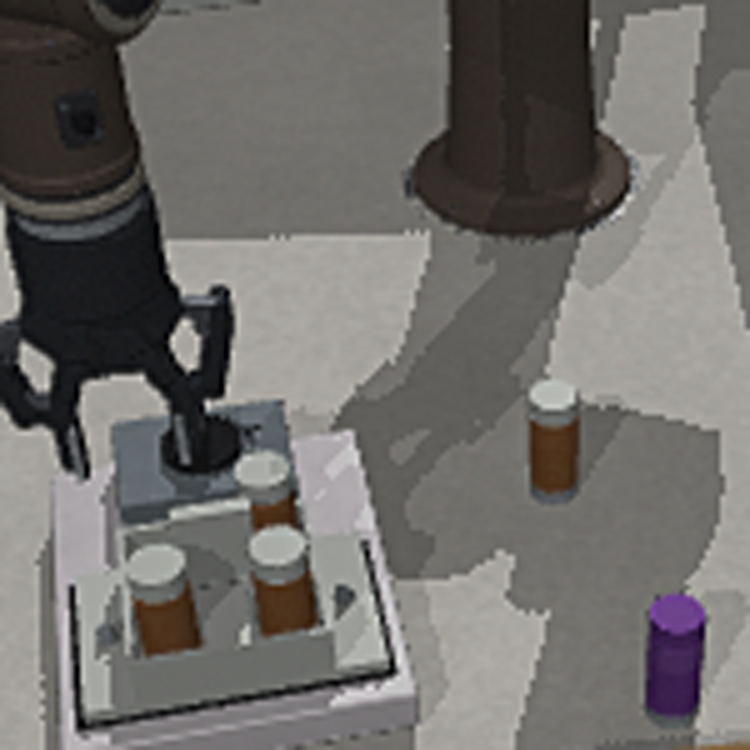

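View pics/t23.png

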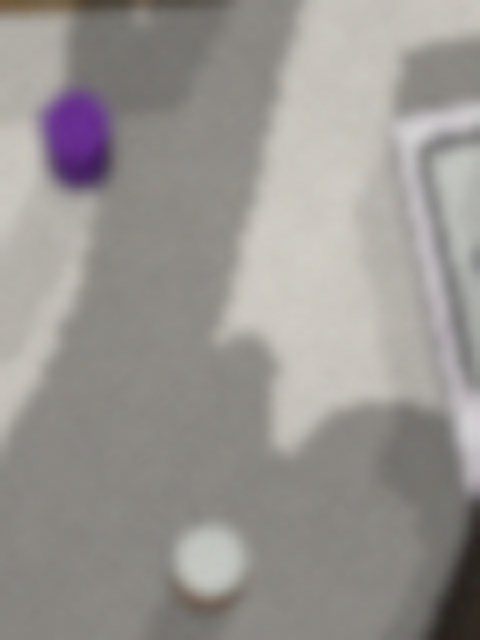

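Emit:
{"fn": "step_arm", "kwargs": {"slide": [[-1.2, -2, 0], [-1.7, -3, 0], [-1.7, -3, 0], [-1.7, -3, 0], [-1.7, -3, 0], [-1.7, -3, 0], [-1.7, -3, 0], [-1.7, -3, 0], [-1.7, -3, 0], [-1.4, -2.1, 0], [0, 0, 2], [0, 0, 3], [0, 0, 1], [0, 0, 0], [0, 0, 0], [0, 0, 0]], "turn": [[0, 0, 0], [0, 0, 0], [0, 0, 0], [0, 0, 0], [0, 0, 0], [0, 0, 0], [0, 0, 0], [0, 0, 0], [0, 0, 0], [0, 0, 0], [0, 0, 0], [0, 0, 0], [0, 0, 0], [0, 0, 0], [0, 0, 0], [0, 0, 0]], "grip": [0.5, 0.5, 0.5, 0.5, 0.5, 0.5, 0.5, 0.5, 0.5, 0.5, 0.5, 0.5, 0.5, 0.5, 0.5, 0.5]}}

```text
clock: 51.05
position: [437.0, -3.1, 158.3]
tool_rot: [[0.985, 0.17, 0.002], [0.17, -0.985, -0.0], [0.002, 0.001, -1.0]]
force: [0.4, -0.4, -0.3]
width: 63.8
```

```bash
python3 - <<'E'
from h import *
s=imaging.snapshot("scene");crop(s,200,70,110,150,5,"s24.png")
E
python3 go.py 435 -2 46 9.8
```

```text
t 51.1 p [437.   -3.1 158.4] az 9.8 tilt [ 0.0023 -0.0002] F [ 0.5 -0.8  0.3] w 64.1 j [ -6.   2. 122.   0.  56.  74.]
turn rz -0.0 rows 0.0  slide cm -0.18 -0.14 11.24  rows 2.2
```

View pics/s24.png

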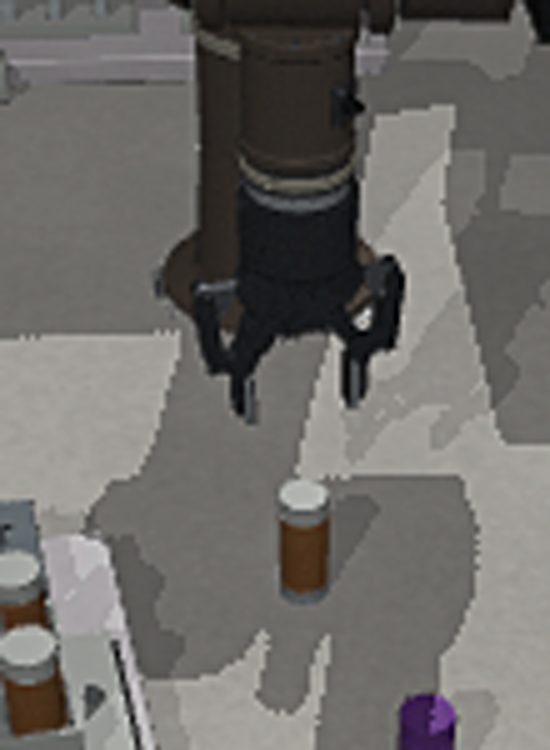

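Emit:
{"fn": "step_arm", "kwargs": {"slide": [[-0.1, -0.1, 2], [0, 0, 2.5], [0, 0, 2.5], [0, 0, 2], [0, 0, 1.6], [0, 0, 0.5], [0, 0, 0], [0, 0, 0], [0, 0, 0]], "turn": [[0, 0, 0], [0, 0, 0], [0, 0, 0], [0, 0, 0], [0, 0, 0], [0, 0, 0], [0, 0, 0], [0, 0, 0], [0, 0, 0]], "grip": [0.5, 0.5, 0.5, 0.5, 0.5, 0.5, 0.5, 0.5, 0.5]}}

```text
clock: 52.0
position: [436.0, -2.2, 47.4]
tool_rot: [[0.985, 0.17, 0.003], [0.17, -0.985, -0.0], [0.002, 0.001, -1.0]]
force: [-0.1, -0.0, 0.1]
width: 64.0
```

Emit:
{"fn": "step_arm", "kwargs": {"slide": [[0, 0, 0], [0, 0, 0], [0, 0, 0], [0, 0, 0], [0, 0, 0], [0, 0, 0], [0, 0, 0], [0, 0, 0]], "turn": [[0, 0, 0], [0, 0, 0], [0, 0, 0], [0, 0, 0], [0, 0, 0], [0, 0, 0], [0, 0, 0], [0, 0, 0]], "grip": [0, 0, -0.1, -0.2, -0.3, -0.5, -0.6, -0.6]}}

```text
clock: 52.8
position: [435.0, -1.9, 46.6]
tool_rot: [[0.985, 0.17, 0.0], [0.17, -0.985, 0.0], [0.0, -0.0, -1.0]]
force: [-1.6, 1.9, 4.9]
width: 35.5
```

Emit:
{"fn": "step_arm", "kwargs": {"slide": [[0, 0, -1], [0, 0, -2], [0, 0, -3], [0, 0, -3], [0, 0, -3], [0, 0, -3], [0, 0, -2.5], [0, 0, 0], [0, 0, 0], [0, 0, 0]], "turn": [[0, 0, 0], [0, 0, 0], [0, 0, 0], [0, 0, 0], [0, 0, 0], [0, 0, 0], [0, 0, 0], [0, 0, 0], [0, 0, 0], [0, 0, 0]], "grip": [-0.6, -0.6, -0.6, -0.6, -0.6, -0.6, -0.6, -0.6, -0.6, -0.6]}}

```text
clock: 53.8
position: [433.1, -2.0, 219.4]
tool_rot: [[0.985, 0.17, -0.004], [0.17, -0.985, 0.0], [-0.004, -0.001, -1.0]]
force: [0.2, -1.0, -1.8]
width: 35.2
```

```bash
python3 - <<'E'
from h import *
s=imaging.snapshot("scene");crop(s,200,50,110,150,5,"s25.png")
E
python3 go.py 572.4 -264.4 220 9.8
```

```text
t 53.85 p [433.   -2.  219.2] az 9.8 tilt [-0.0041  0.0003] F [-0.2 -0.9 -1.1] w 35.2 j [ -6.  -3. 119.  -0.  65.  74.]
turn rz 0.0 rows 0.0  slide cm 9.27 28.23 -0.08  rows 5.9
```

View pics/s25.png

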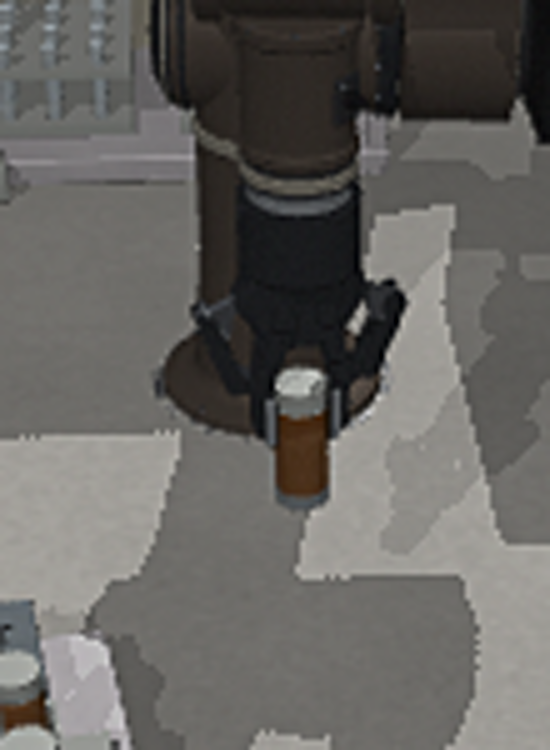

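Emit:
{"fn": "step_arm", "kwargs": {"slide": [[0.6, 2, 0], [0.9, 3, 0], [0.9, 3, 0], [0.9, 3, 0], [0.9, 3, 0], [0.9, 3, 0], [0.9, 3, 0], [0.9, 3, 0], [0.9, 2.6, 0], [0.9, 1.8, 0], [0.5, 0.8, 0], [0, 0, 0], [0, 0, 0], [0, 0, 0], [0, 0, 0]], "turn": [[0, 0, 0], [0, 0, 0], [0, 0, 0], [0, 0, 0], [0, 0, 0], [0, 0, 0], [0, 0, 0], [0, 0, 0], [0, 0, 0], [0, 0, 0], [0, 0, 0], [0, 0, 0], [0, 0, 0], [0, 0, 0], [0, 0, 0]], "grip": [-0.6, -0.6, -0.6, -0.6, -0.6, -0.6, -0.6, -0.6, -0.6, -0.6, -0.6, -0.6, -0.6, -0.6, -0.6]}}

```text
clock: 55.35
position: [572.9, -263.3, 221.3]
tool_rot: [[0.985, 0.171, -0.0], [0.171, -0.985, 0.0], [-0.0, -0.0, -1.0]]
force: [-0.1, 0.4, -2.2]
width: 35.2
```

```bash
python3 go.py 572.6 -264.4 145 9.8
python3 - <<'E'
from fit import *
p=np.array([433,-2,219.3])
q=px((302,385),5,(200,50));print(back("scene",q,p[2]+44)-p)
q=px((301,507),5,(200,50));print(back("scene",q,p[2]-46)-p-[18,0,0])
E
```

```text
t 55.35 p [ 572.9 -263.3  221.3] az 9.9 tilt [-0.0004  0.0003] F [-0.1  0.4 -2.2] w 35.2 j [-29.  19.  93.   0.  68.  52.]
turn rz 0.001 rows 0.0  slide cm -0.05 0.1 7.63  rows 1.5
[ 9.30578706  0.73686172 44.        ]
[ -1.25167607  -0.64407375 -46.        ]
```

Run:
```python
from h import *
s=imaging.snapshot("scene");crop(s,150,70,75,100,7,"s26.png")
```

```text
(no output)
```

View pics/s26.png

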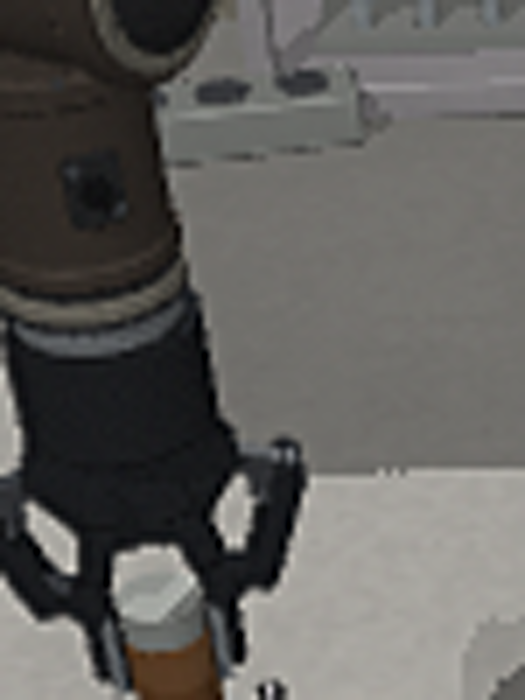

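Run:
```python
from h import *
p=telemetry.sense()["position"];print(p)
s=imaging.snapshot("scene")
x0,y0,k=150,110,7
im=cv2.resize(s[y0:y0+85,x0:x0+75,::-1],None,fx=k,fy=k,interpolation=cv2.INTER_CUBIC).copy()
th=np.linspace(0,2*np.pi,60)
for dx,col in((0,(0,255,0)),(5,(255,0,255))):
  for dz in(44,-46):
    P=np.c_[p[0]+dx+18*np.cos(th),p[1]+18*np.sin(th),np.full(60,p[2]+dz)]
    q=((proj("scene",P)+.5-[x0,y0])*k).astype(np.int32); cv2.polylines(im,[q],True,col,1)
cv2.imwrite("pics/s27.png",im)
```

```text
[ 573.088167   -263.43045852  221.45039834]
```

View pics/s27.png

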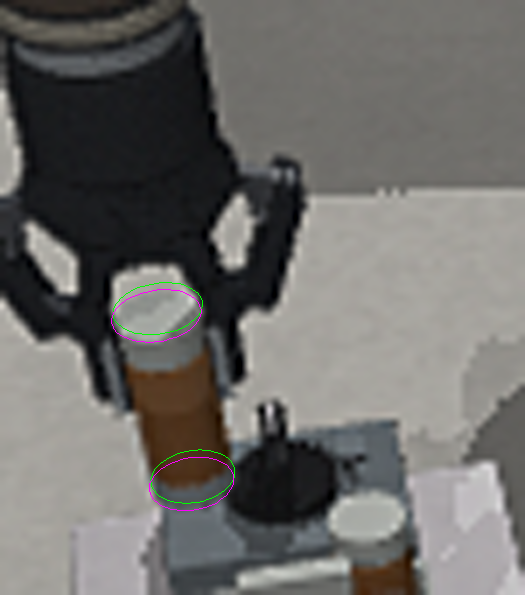

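Emit:
{"fn": "step_arm", "kwargs": {"slide": [[-0.1, 0, 1.5], [0, 0, 2.5], [0, 0, 2.2], [0, 0, 1.5], [0, 0, 0], [0, 0, 0], [0, 0, 0], [0, 0, 0]], "turn": [[0, 0, 0], [0, 0, 0], [0, 0, 0], [0, 0, 0], [0, 0, 0], [0, 0, 0], [0, 0, 0], [0, 0, 0]], "grip": [-0.6, -0.6, -0.6, -0.6, -0.6, -0.6, -0.6, -0.6]}}

```text
clock: 56.25
position: [573.5, -265.0, 145.9]
tool_rot: [[0.985, 0.17, 0.003], [0.17, -0.985, -0.001], [0.002, 0.002, -1.0]]
force: [-0.3, -0.5, -1.0]
width: 35.3
```

```bash
python3 go.py 572.2 -264.4 97 9.8
python3 - <<'E'
from h import *
s=imaging.snapshot("scene");crop(s,150,110,110,120,5,"s28.png")
E
```

```text
t 56.25 p [ 573.5 -265.   145.9] az 9.8 tilt [ 0.0026 -0.0014] F [-0.3 -0.5 -1. ] w 35.3 j [-29.  23.  97.   0.  60.  51.]
turn rz 0.0 rows 0.0  slide cm -0.12 -0.08 4.89  rows 1.0
```

View pics/s28.png

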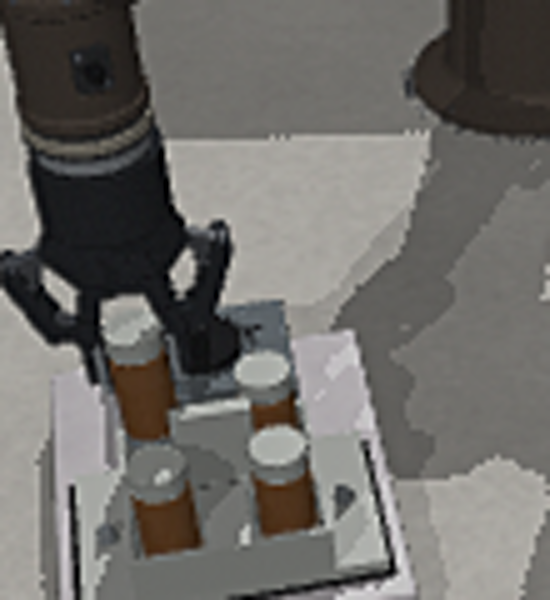

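Emit:
{"fn": "step_arm", "kwargs": {"slide": [[0, 0, 0.6], [0, 0, 0.6], [0, 0, 0.6], [0, 0, 0.5], [0, 0, 0], [0, 0, 0], [0, 0, 0]], "turn": [[0, 0, 0], [0, 0, 0], [0, 0, 0], [0, 0, 0], [0, 0, 0], [0, 0, 0], [0, 0, 0]], "grip": [-0.6, -0.6, -0.6, -0.6, -0.6, -0.6, -0.6]}}

```text
clock: 57.0
position: [572.6, -264.6, 121.5]
tool_rot: [[0.985, 0.17, 0.0], [0.17, -0.985, -0.0], [0.0, 0.0, -1.0]]
force: [0.2, 0.0, -0.9]
width: 35.3
```

```bash
python3 go.py 572.2 -264.4 97 9.8
```

```text
t 57.0 p [ 572.6 -264.6  121.5] az 9.8 tilt [ 0.0005 -0.0003] F [ 0.2  0.  -0.9] w 35.3 j [-29.  25.  97.  -0.  58.  51.]
turn rz 0.0 rows 0.0  slide cm -0.04 -0.02 2.45  rows 0.5
```

Emit:
{"fn": "step_arm", "kwargs": {"slide": [[0, 0, 0.5], [0, 0, 0.5], [0, 0, 0.5], [0, 0, 0.5], [0, 0, 0.4], [0, 0, 0], [0, 0, 0]], "turn": [[0, 0, 0], [0, 0, 0], [0, 0, 0], [0, 0, 0], [0, 0, 0], [0, 0, 0], [0, 0, 0]], "grip": [-0.6, -0.6, -0.6, -0.6, -0.6, -0.6, -0.6]}}

```text
clock: 57.7
position: [572.4, -264.5, 97.1]
tool_rot: [[0.985, 0.17, -0.0], [0.17, -0.985, -0.0], [-0.0, 0.0, -1.0]]
force: [0.2, 0.6, -1.9]
width: 35.4
```

Emit:
{"fn": "step_arm", "kwargs": {"slide": [[0, 0, 0], [0, 0, 0], [0, 0, 0], [0, 0, 0], [0, 0, 0], [0, 0, -2], [0, 0, -4], [0, 0, -4], [0, 0, -2], [0, 0, 0], [0, 0, 0], [0, 0, 0]], "turn": [[0, 0, 0], [0, 0, 0], [0, 0, 0], [0, 0, 0], [0, 0, 0], [0, 0, 0], [0, 0, 0], [0, 0, 0], [0, 0, 0], [0, 0, 0], [0, 0, 0], [0, 0, 0]], "grip": [0, 0.15, 0.15, 0.15, 0.15, 0.15, 0.15, 0.15, 0.15, 0.15, 0.15, 0.15]}}

```text
clock: 58.9
position: [571.1, -263.7, 215.2]
tool_rot: [[0.985, 0.17, -0.003], [0.17, -0.985, 0.002], [-0.003, -0.002, -1.0]]
force: [0.2, 0.5, -0.4]
width: 49.4
```

```bash
python3 go.py 462 -246.8 200 9.8
python3 - <<'E'
from h import *
s=imaging.snapshot("scene");crop(s,150,90,110,150,5,"s29.png")
E
```

```text
t 58.9 p [ 571.1 -263.7  215.2] az 9.8 tilt [-0.0032  0.0018] F [ 0.2  0.5 -0.4] w 49.4 j [-29.  19.  94.  -0.  67.  51.]
turn rz 0.0 rows 0.0  slide cm -10.46 -3.53 1.52  rows 2.2
```

View pics/s29.png

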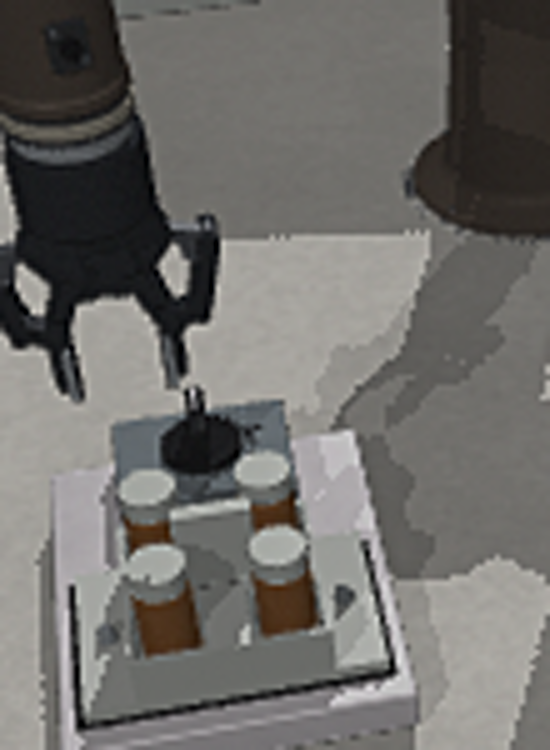

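Emit:
{"fn": "step_arm", "kwargs": {"slide": [[-2, -0.7, 0], [-3, -1, 0], [-3, -1, 0], [-2.5, -0.9, 0], [0, 0, 1], [0, 0, 3], [0, 0, 3], [0, 0, 2], [0, 0, 0], [0, 0, 0], [0, 0, 0], [0, 0, 0]], "turn": [[0, 0, 0], [0, 0, 0], [0, 0, 0], [0, 0, 0], [0, 0, 0], [0, 0, 0], [0, 0, 0], [0, 0, 0], [0, 0, 0], [0, 0, 0], [0, 0, 0], [0, 0, 0]], "grip": [0.15, 0.15, 0.15, 0.15, 0.15, 0.15, 0.15, 0.15, 0.15, 0.15, 0.15, 0.15]}}

```text
clock: 60.15
position: [464.0, -247.5, 128.6]
tool_rot: [[0.985, 0.17, 0.002], [0.17, -0.985, -0.002], [0.002, 0.002, -1.0]]
force: [-0.3, 0.2, -0.6]
width: 49.4
```

```bash
python3 go.py 462 -246.8 88 9.8
python3 - <<'E'
from h import *
s=imaging.snapshot("scene");crop(s,150,90,110,120,6,"s30.png")
E
```

```text
t 60.15 p [ 464.  -247.5  128.6] az 9.8 tilt [ 0.0024 -0.0015] F [-0.3  0.2 -0.6] w 49.4 j [-33.  14. 112.   0.  54.  47.]
turn rz 0.0 rows 0.0  slide cm -0.19 -0.1 4.06  rows 0.8
```

View pics/s30.png

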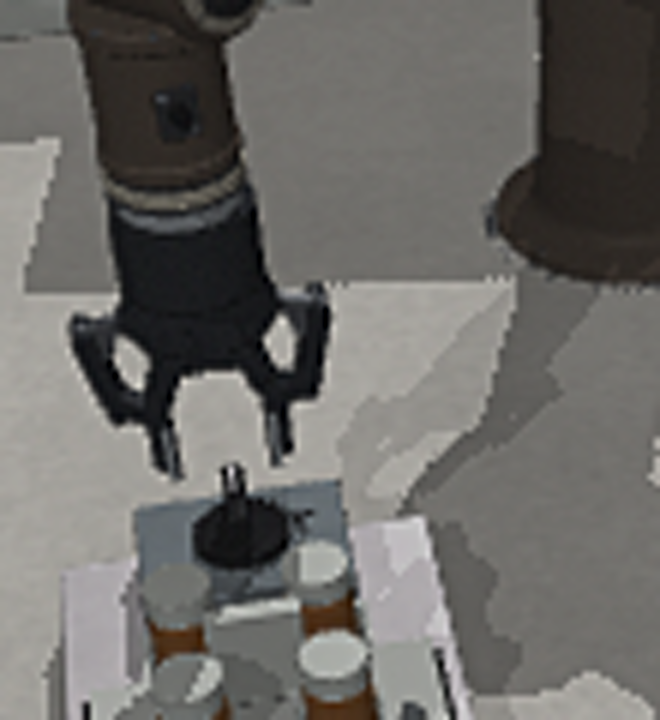

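Emit:
{"fn": "step_arm", "kwargs": {"slide": [[-0.1, 0, 1.5], [0, 0, 1.5], [0, 0, 1], [0, 0, 0], [0, 0, 0], [0, 0, 0]], "turn": [[0, 0, 0], [0, 0, 0], [0, 0, 0], [0, 0, 0], [0, 0, 0], [0, 0, 0]], "grip": [0.15, 0.15, 0.15, 0.15, 0.15, 0.15]}}

```text
clock: 60.8
position: [462.5, -247.4, 88.1]
tool_rot: [[0.985, 0.17, 0.001], [0.17, -0.985, -0.001], [0.001, 0.001, -1.0]]
force: [-0.7, 0.3, -0.6]
width: 49.0
```

Emit:
{"fn": "step_arm", "kwargs": {"slide": [[0, 0, 0], [0, 0, 0], [0, 0, 0], [0, 0, 0], [0, 0, 0], [0, 0, 0], [0, 0, 0], [0, 0, 0]], "turn": [[0, 0, 0], [0, 0, 0], [0, 0, 0], [0, 0, 0], [0, 0, 0], [0, 0, 0], [0, 0, 0], [0, 0, 0]], "grip": [-0.3, -0.5, -0.6, -0.8, -1, -1, -1, -1], "squeeze": 25}}

```text
clock: 61.6
position: [461.8, -246.4, 87.6]
tool_rot: [[0.986, 0.17, -0.0], [0.17, -0.986, 0.001], [-0.0, -0.001, -1.0]]
force: [0.0, 3.4, 5.4]
width: 11.0
```

```bash
python3 go.py 462 -246.8 88 -58.95; python3 -c "
from h import *
print(telemetry.sense()['wrist_torque'])"
```

```text
t 61.6 p [ 461.8 -246.4   87.6] az 9.8 tilt [-0.0002  0.0013] F [0.  3.4 5.4] w 11.0 j [-33.  17. 113.   0.  50.  47.]
turn rz 1.199 rows 8.0  slide cm 0.05 0.01 -0.04  rows 0.0
[ 0.65166342  0.17089223 -0.18228057]
```

Emit:
{"fn": "step_arm", "kwargs": {"slide": [[0, 0, 0], [0, 0, 0], [0, 0, 0], [0, 0, 0], [0, 0, 0], [0, 0, 0], [0, 0, 0], [0, 0, 0], [0, 0, 0], [0, 0, 0], [0, 0, 0], [0, 0, 0], [0, 0, 0], [0, 0, 0], [0, 0, 0], [0, 0, 0]], "turn": [[0, 0, 0.08], [0, 0, 0.1], [0, 0, 0.1], [0, 0, 0.1], [0, 0, 0.1], [0, 0, 0.1], [0, 0, 0.1], [0, 0, 0.1], [0, 0, 0.1], [0, 0, 0.1], [0, 0, 0.1], [0, 0, 0.08], [0, 0, 0.04], [0, 0, 0], [0, 0, 0], [0, 0, 0]], "grip": [-1, -1, -1, -1, -1, -1, -1, -1, -1, -1, -1, -1, -1, -1, -1, -1]}}

```text
clock: 63.2
position: [461.8, -246.3, 87.7]
tool_rot: [[0.516, -0.857, -0.0], [-0.857, -0.516, 0.001], [-0.001, -0.0, -1.0]]
force: [0.1, 4.3, 5.7]
width: 11.6
```

```bash
python3 go.py 462 -246.8 88 -58.95; python3 -c "
from h import *
print(telemetry.sense()['wrist_torque'])"
```

```text
t 63.2 p [ 461.8 -246.3   87.7] az -59.0 tilt [-0.0004  0.0012] F [0.1 4.3 5.7] w 11.6 j [-33.  17. 113.   0.  50. 116.]
turn rz -0.0 rows 0.0  slide cm 0.05 0.0 -0.03  rows 0.0
[ 0.66163127  0.15898004 -0.0667135 ]
```

Open gently, rise, and back away for a look.

Emit:
{"fn": "step_arm", "kwargs": {"slide": [[0, 0, 0], [0, 0, 0], [0, 0, 0], [0, 0, 0], [0, 0, 0], [0, 0, 0], [0, 0, -2], [0, 0, -4], [0, 0, -4], [0, 0, -3], [0, 0, 0]], "turn": [[0, 0, 0], [0, 0, 0], [0, 0, 0], [0, 0, 0], [0, 0, 0], [0, 0, 0], [0, 0, 0], [0, 0, 0], [0, 0, 0], [0, 0, 0], [0, 0, 0]], "grip": [-0.5, -0.2, 0, 0, 0, 0, 0, 0, 0, 0, 0]}}

```text
clock: 64.3
position: [465.2, -249.2, 223.0]
tool_rot: [[0.516, -0.857, 0.01], [-0.857, -0.516, -0.006], [0.01, -0.005, -1.0]]
force: [0.8, -0.5, 0.5]
width: 42.8
```

```bash
python3 go.py 400 50 260 k
```

```text
t 64.3 p [ 465.2 -249.2  223. ] az -58.9 tilt [ 0.0095 -0.0062] F [ 0.8 -0.5  0.5] w 42.8 j [-33.   7. 108.  -0.  65. 116.]
turn rz -0.0 rows 0.0  slide cm -28.99 -9.85 -3.7  rows 6.2
```

Emit:
{"fn": "step_arm", "kwargs": {"slide": [[-2, -0.7, -0.5], [-3.3, -1.1, -0.5], [-3.3, -1.1, -0.5], [-3.3, -1.1, -0.5], [-3.3, -1.1, -0.5], [-3.3, -1.1, 0], [-3.3, -1.1, 0], [-3.3, -1.1, 0], [-3, -1.1, 0], [0, 0, 0], [0, 0, 0]], "turn": [[0, 0, 0], [0, 0, 0], [0, 0, 0], [0, 0, 0], [0, 0, 0], [0, 0, 0], [0, 0, 0], [0, 0, 0], [0, 0, 0], [0, 0, 0], [0, 0, 0]], "grip": [0, 0, 0, 0, 0, 0, 0, 0, 0, 0, 0]}}

```text
clock: 65.4
position: [397.7, 43.0, 241.6]
tool_rot: [[0.518, -0.856, -0.001], [-0.856, -0.518, -0.001], [0.0, 0.001, -1.0]]
force: [0.0, -0.3, -0.4]
width: 42.8
```

Run:
```python
from fit import *
s=imaging.snapshot("scene");t=imaging.snapshot("top")
crop(s,150,155,110,100,6,"s31.png");crop(t,298,205,44,36,16,"t31d.png");crop(t,270,155,80,90,6.5,"t31.png")
cv2.imwrite("pics/full31.png",s[:,:,::-1])
th=np.radians(9.8); c=np.array([462,-246.6])
for d in (0,1.0,1.2,1.4):
    a=np.pi+th-d; P=[*(c+24*np.array([np.cos(a),np.sin(a)])),111.5]; q=proj("top",P)[0]; print(d,((q+.5-[298,205])*16).round(0))
print(((proj("top",[*c,111.5])[0]+.5-[298,205])*16).round(0))
```

```text
0 [357. 347.]
1.0 [266. 319.]
1.2 [253. 304.]
1.4 [244. 286.]
[335. 251.]
```

View pics/t31d.png

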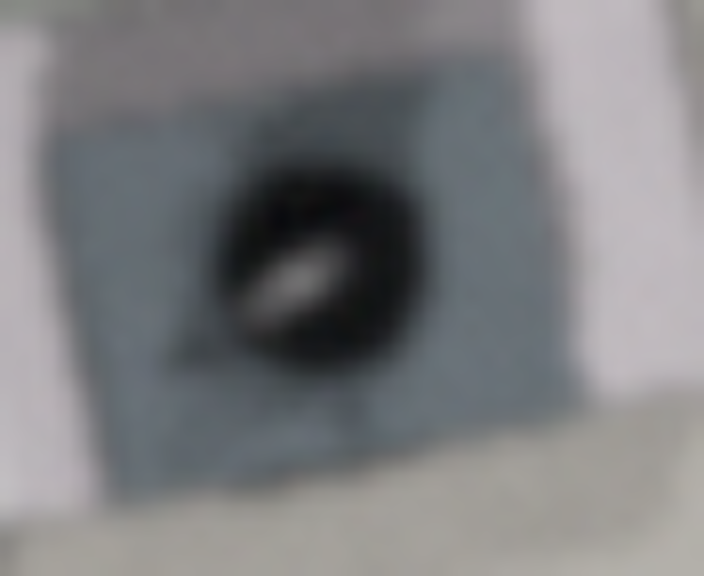

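View pics/s31.png

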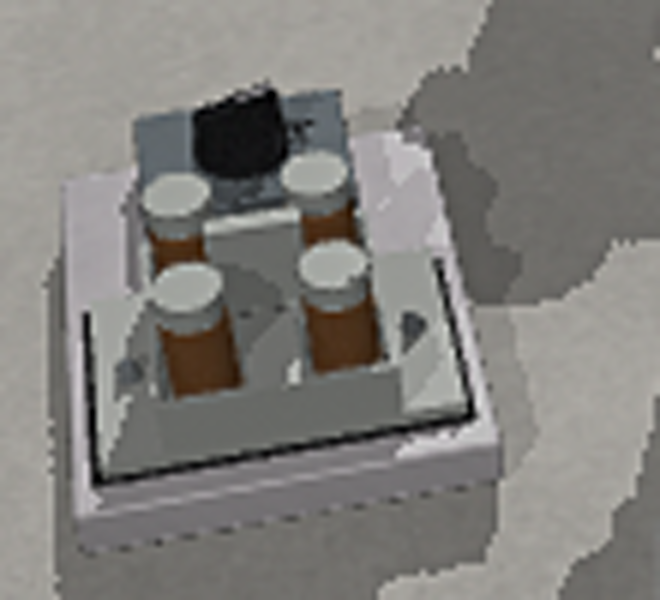

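View pics/t31.png

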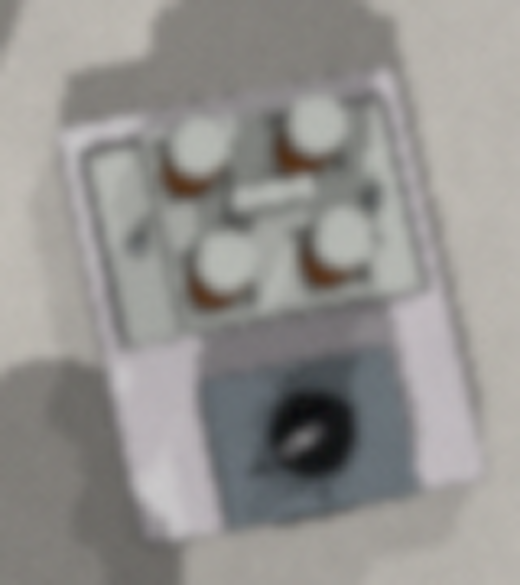

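View pics/full31.png

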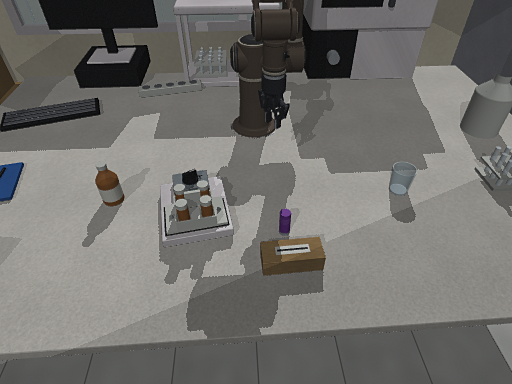

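Run:
```python
from fit import *
for f in("td.png","t3.png","t31d.png"):
    g=cv2.imread("pics/"+f,0).astype(float)[170:375,215:430]; yy,xx=np.mgrid[170:375,215:430]
    m=((xx-325)**2+(yy-265)**2<95**2); w=np.where(m,np.clip(g-55,0,None),0)
    # keep largest comp
    n,l,st,_=cv2.connectedComponentsWithStats((w>0).astype(np.uint8)); 
    k=max(range(1,n),key=lambda i:w[l==i].sum()); w=w*(l==k)
    mx,my=(w*xx).sum()/w.sum(),(w*yy).sum()/w.sum()
    C2=np.cov(np.vstack([xx.ravel(),yy.ravel()]),aweights=w.ravel()); v=np.linalg.eigh(C2)[1][:,1]
    if v[1]<0:v=-v
    pts=[np.array([mx,my])+s*30*v for s in(-1,1)]
    W=[back("top",px(p,16,(298,205)),111.5) for p in pts]; d=(W[1]-W[0])[:2]
    c=back("top",px((mx,my),16,(298,205)),111.5)[:2]-[462,-246.6]
    for nm,e in(("axis",d),("centroid",c)): 
        print(f,nm,((189.7-np.degrees(np.arctan2(e[1],e[0])))%360).round(1),end="  ")
    print(np.linalg.norm(c).round(1),(mx,my))
# marks: expected position of long mark, several radii
a=np.radians(189.7)-1.2
for r in(32,36,40,44): print(r,((proj("top",[462+r*np.cos(a),-246.6+r*np.sin(a),75])[0]+.5-[298,205])*16).round(0))
```

```text
td.png axis 84.5  td.png centroid 79.6  15.2 (np.float64(277.0479400029684), np.float64(273.5243279581627))
t3.png axis 1.7  t3.png centroid 357.4  13.7 (np.float64(349.5544051172708), np.float64(304.7887078891258))
t31d.png axis 68.7  t31d.png centroid 62.2  13.0 (np.float64(294.05449183502793), np.float64(283.9639156653022))
32 [207. 337.]
36 [193. 346.]
40 [180. 355.]
44 [167. 363.]
```

```bash
python3 -c "
from h import *
print(manip.job_done(), telemetry.sense()['clock'])"
```

```text
the job is handed in; nothing more can be done
the job is handed in; nothing more can be done
```

The job is done and handed in at about 65.5 s of the 208 s allowed. No verdict came back.

- **Dial to off:** I turned the dial back until it pressed against its end stop. The top picture then showed the pointer at the dot.
- **Carrier:** I lowered it over both pegs and felt contact at the height that means fully home. The pictures show both pegs through the tab holes.
- **Jars:** All four were present, and each now stands upright in its own well. One jar was knocked about 30 mm aside during the run. I saw this in a picture and measured its new position before picking it up.
- **Dial to the long thick mark:** I turned it 1.2 rad (68.75°) after the last jar was in.
- **Left alone:** The reagent bottle, beaker, wipes and purple look-alike were not touched.

**Last checks:** The final pictures show the carrier home, four jars in the wells and the arm clear of everything.

**Disagreements between checks:**
- The direction of the dial's white line measured 68.7°, but the position of the line's centre gave about 62°. That second method also reads 2 to 5° low at the other dial settings. I trusted the line direction and the measured gripper turn, which agree with each other.
- The two cameras differed by 3 to 10 mm in x. Contact readings on the dial and carrier settled those positions; for the jars I weighted the two cameras against each other.

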